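# Dock the sample jar and start its screw lid backward

### The job

Close the sample jar: slide the open square jar into the U-shaped bench holder, all the way back against its stop, so that it cannot turn. Then set the lid level on its neck, turn it backward (counter-clockwise seen from above) until it drops off the ends of the thread, and only then screw it forward (clockwise) until it is fully down and tight, and leave the closed jar standing in the holder. Do not knock or shift the two bottles and the beaker standing behind.

Things in the scene. Friction and masses are not known exactly. Their poses are not given: they have to be found in the camera images.
- jar: Open, empty square wide-mouth jar of amber glass, loose, about 0.3 kg; its foot slides easily. Body 66 x 66 mm with rounded corners, flat sides from the bench to 72 mm up; shoulder at 80 mm; round neck above. Origin: centre of its underside; z up, x and y square to its flat sides (every quarter turn alike, thread too). Grip it across two flat sides 45 to 72 mm up, above the holder's walls.
- jar_rim (a point): Centre of the jar's rim, 106 mm above its underside; its x and y axes point just past the upper ends of the thread ribs, where a lid's lugs fall. Neck 52 mm across, 58 mm over the four thread ribs (right-hand, four starts, 26 mm of height per full turn, upper ends 7 mm under the rim, one each quarter turn). A lid riding on the ribs has its lower edge 95 to 99 mm above the jar's underside.
- lid: Black round screw lid of the jar, 67 mm across, 26 mm high, fluted side, loose, about 60 g, lying on the bench open side down. Origin: centre of its lower edge, z up through its top. Inside, 4 lugs at the lower edge, on its +x, +y, -x, -y sides, and the ceiling 16 mm up.
- lid_top (a point): Centre of the lid's top. On the neck, turned counter-clockwise (a quarter turn or less) under light pressure, the lid climbs with the thread's lead, then falls 6.5 mm, its lower edge to 92 to 93 mm above the jar's underside. From there clockwise it goes down with the lead (1.5 mm free play), easily (under 0.2 N m), and after 50 to 70 degrees stops hard with its edge at 90 mm; it then stays tight.
- holder: U-shaped aluminium holder fixed to the bench, open above and on its -x side; walls 34 mm high, outside 110 x 128 mm. The jar slides into it along +x, standing on the bench, between side walls 69 mm apart, until its far side meets the back wall (the stop) at x = +33 mm. Origin: on the bench, where the jar's middle is when fully home; x points from the open side to the stop, z up.
- holder_mouth (a point): Middle of the holder's open front on the bench, 50 mm before the holder's origin (-x). Here the flared ends of the side walls are about 88 mm apart; they narrow to 69 mm within 25 mm.
- bottle_a: Bystander: white round reagent bottle with blue cap, 56 mm across, 105 mm high, standing loose behind the work on the left. Origin: centre of its underside, z up.
- bottle_b: Bystander: small amber round reagent bottle with black cap, 45 mm across, 85 mm high, standing loose behind the work on the right. Origin: centre of its underside, z up.
- beaker: Bystander: clear plastic beaker, 55 mm across, 66 mm high, standing loose behind the work on the left. Origin: centre of its underside, z up.
Not all that is in view belongs to the job. Leave any orange look-alike of the holder alone.

How it is judged (in metres and radians):
On the way, in this order (a step that is already met when the one before it is completed fails the run):
1. the open jar stands fully home against the stop of the holder, within 3 mm (x of jar in the frame of holder between -0.003 and 0.003 m and y of jar in the frame of holder between -0.005 and 0.005 m and z of jar in the frame of holder below 0.003 m and angle between jar's own z axis and vertical below 0.05 rad and (angle between the x axis of jar and the x axis of holder, either way round below 0.1 rad or angle between the x axis of jar and the y axis of holder, either way round below 0.1 rad) and horizontal distance between lid and jar above 0.08 m), for 0.2 s.
2. the lid sits level on the neck and has been backed up to the upper ends of the thread ribs (its lugs within a few degrees of the drop, not yet dropped) (horizontal distance between lid and jar below 0.003 m and angle between lid's own z axis and vertical below 0.07 rad and z of lid in the frame of jar between 0.0974 and 0.1012 m and (angle between the x axis of lid and the x axis of jar_rim, either way round below 0.15 rad or angle between the x axis of lid and the y axis of jar_rim, either way round below 0.15 rad)).
3. the lid has dropped off the ends of the thread ribs, level (horizontal distance between lid and jar below 0.003 m and angle between lid's own z axis and vertical below 0.07 rad and z of lid in the frame of jar between 0.0905 and 0.0944 m), for 0.1 s.
At the end, for the whole second after the job is handed in: Jar upright on the bench in the holder, within 12 mm of its stop and square to its walls (0.15 rad); lid level on the neck, lower edge within 0.8 mm of 90 mm above the jar's underside, turned to within 0.2 rad of its tight end; both at rest (x of jar in the frame of holder between -0.012 and 0.003 m and y of jar in the frame of holder between -0.005 and 0.005 m and z of jar in the frame of holder below 0.003 m and angle between each of jar, lid's own z axis and vertical below 0.05 rad and (angle between the x axis of jar and the x axis of holder, either way round below 0.15 rad or angle between the x axis of jar and the y axis of holder, either way round below 0.15 rad) and z of lid in the frame of jar between 0.0885 and 0.0908 m and horizontal distance between lid and jar below 0.0025 m and (angle between the x axis of lid and the x axis of jar, either way round below 0.2 rad or angle between the x axis of lid and the y axis of jar, either way round below 0.2 rad) and linear speed of each of lid, jar below 0.01 m/s); the robot touches nothing.
It fails at once if one of the two bottles or the beaker is shifted by more than 30 mm or knocked over (distance of any of bottle_a, bottle_b, beaker from where it was at the start of the episode above 0.03 m or angle between any of bottle_a, bottle_b, beaker's own z axis and vertical above 0.3 rad).
It fails at once if the jar is tipped by more than 0.4 rad (angle between jar's own z axis and vertical above 0.4 rad).
It also fails if it takes over 67 s, if anything falls off the work surface, if the arm or the gripper's body presses on something with over 40 N, if the wrist force passes 120 N, or if a joint passes its speed limit or range.

### The arm

A 7-joint arm with a two-finger parallel gripper is mounted at the origin on a cart in front of the work surface, level with it; the furniture and walls round the work are solid. World frame = base frame: x ahead of the robot, y to its left, z up, the work surface at z = 0. Lengths are in m, angles in degrees, forces in N, time in s.
With the tool pointing down it reaches from about 0.425 to 0.875 m from the base axis. Payload 4.7 kg.
Tool frame: the origin (TCP) lies midway between the tips of the shut fingers; the grasp point (between the pads) lies env.grip_point_offset behind it (env.grip_point_offset is the distance from the TCP to the grasp point, in m); x points along the fingers, y is the direction in which the jaws open and shut, and the axes are right-handed (so a half turn about x gives the same grasp; the last joint's range is limited). The gripper opens to 87 mm and grips with 3 to 60 N. Pads are 19 mm wide; open, the fingers measure 117 mm over their backs; the gripper's body (75 mm by 190 mm) begins 51 mm behind the grasp point.
Start: joints at [70.594, 18.392, -4.016, 83.108, 1.295, 78.541, -3.26], TCP at [0.225, -0.61, 0.223] pointing down, gripper open.
Joint ranges: [-163.93, 163.93], [-17.29, 119.83], [-79.2, 71.16], [3.27, 140.29], [-89.18, 269.18], [5.43, 117.66], [-154.24, 154.24]. Speed limits (degrees/s): [147.25, 147.25, 180, 180, 180, 180, 180].

### API

Orientations are given as [roll, pitch, yaw] about the fixed x, y, z axes, in that order (R = Rz(yaw) Ry(pitch) Rx(roll)).
In Python, from cell import readout, read_camera, camera_params, sign_off, spot_in, pinpoint, env gives the robot as it stands.
- The arm moves only by the shell command python3 -m pendant 'ROWS' [OPENING] [FORCE]. ROWS is a JSON object of lists of equal length, an entry for each row: "xyz": the shift along the world's x, y, z in m, a list of three; "turn": the turn about the world's z in rad. A call has 1 to 10 rows; each row shifts and turns the pose as measured when the row begins; what a row does not reach is not made up. A row lasts 1/8 s, in which the tool goes at most 62.5 mm and 10.7 degrees, less where a joint would pass 70% of its speed; a pose out of reach is approached as far as the arm can. A call is refused whole if a number of a shift passes 0.0625 or a number of a turn 0.188, either way. A call with a gripper value outside its range is refused whole. OPENING is the opening, from 0 (shut) to 1 (fully open), set as the call begins (- or left out, the last holds). The fingers move at their own pace and stop on an object; FORCE is the grip in N (left out, the last holds). Time passes only in rows, so rows that do not move let the fingers close. It gives the time, the measured TCP pose, the force and the opening at its end, in the units of the state.
- readout.get_obs(): the state, without advancing time (a new reading comes with each control period).
- read_camera(name): name is "side" or "top" or "wrist"; returns the picture (400x640x3 uint8, red, green, blue); there is no depth.
- camera_params(name): a dict with "fx", "fy", "cx", "cy" (pixels), "rvec" (rotation vector, rad) and "tvec" (3), from world to camera coordinates, as OpenCV has them; the wrist camera has in their place "hand_eye" (4x4, takes a point from camera to tool coordinates, whose origin is the TCP and whose axes are the tool frame's). Camera axes: x right, y down, z forward; pixel columns grow to the right and rows downward; lengths in m; the calibration is good to about 2 mm. A picture is of the moment at which its call begins: read the wrist's pose just before it. camera_params takes no time and is no camera call.
- sign_off(): hands the job in, once; it reports no verdict.
Trained networks look in the newest picture that a camera, given by its name, has taken for a name from the list of things; names that differ only in an ending like _2 or _b are one class to them, and where a whole thing is asked for, a point or a joint stands for the part that bears it (a point fixed in the world has none). Each returns a list of dicts, best first, with "score" (0 to 1); they miss things now and then, are a little off and sometimes report something else, mostly with a low value. They report only what shows in the picture. A call takes as long as a camera call. They do not tell look-alikes from the thing itself.
- spot_in(camera, name): "at" ([x, y, z] in m, in the coordinates of the camera as it stood for that picture, good to about 4 mm: the middle of the surface that is visible of it).
- pinpoint(camera, name): "at" ([x, y, z] in m, in the coordinates of the camera as it stood for that picture, good to about 4 mm: a listed point, or the origin of a listed thing).
The state is a dict: "time_s": time; "qpos": joint angles; "joint_velocities": joint speeds; "effort": joint torques, N m; "tool_pos": TCP position; "tool_rot": TCP orientation; "force": force on the tool from outside, world axes, zero at the start; "wrist_torque": the same for the moment, N m; "grip_width": finger opening in m.
Only numpy, scipy, OpenCV 4.12 (cv2) and the standard library are available. Lean on these libraries where they do the work, as an engineer would, in place of code of your own. Each camera call takes 0.05 s, during which the arm holds its last target.

## Working session

There is one attempt and no reset: what is moved stays moved. The work goes in short steps, Python scripts to look and compute and a shell command to move; the robot and the scene stay as the last step left them, time stands still between calls to the robot, and variables do not carry over. Pictures are saved under pics/ and viewed, and the job is handed in when it is done.

```bash
ls; mkdir -p pics
cat > h.py <<'E'
import numpy as np,cv2
from scipy.spatial.transform import Rotation as R
from cell import readout, read_camera, camera_params, sign_off, spot_in, pinpoint, env
def save(im,n,crop=None,s=1):
    if crop: im=im[crop[1]:crop[3],crop[0]:crop[2]]
    if s!=1: im=cv2.resize(im,None,fx=s,fy=s,interpolation=cv2.INTER_CUBIC)
    cv2.imwrite('pics/'+n,im[:,:,::-1])
def w2c(cam,obs=None):
    p=camera_params(cam)
    K=np.array([[p['fx'],0,p['cx']],[0,p['fy'],p['cy']],[0,0,1]])
    if 'rvec' in p:
        Rm=cv2.Rodrigues(np.array(p['rvec'],float))[0];t=np.array(p['tvec'],float)
    else:
        T=np.eye(4);T[:3,:3]=R.from_euler('xyz',obs['tool_rot'],degrees=True).as_matrix();T[:3,3]=obs['tool_pos']
        C=np.linalg.inv(T@np.array(p['hand_eye']));Rm=C[:3,:3];t=C[:3,3]
    return K,Rm,t
def cam2w(cam,pt,obs=None):
    K,Rm,t=w2c(cam,obs);return Rm.T@(np.array(pt)-t)
def pix2w(cam,uv,z,obs=None):
    K,Rm,t=w2c(cam,obs);d=Rm.T@np.linalg.inv(K)@np.array([uv[0],uv[1],1.]);o=-Rm.T@t
    return o+d*(z-o[2])/d[2]
def w2pix(cam,P,obs=None):
    K,Rm,t=w2c(cam,obs);q=(Rm@np.atleast_2d(P).T).T+t;q=(K@q.T).T;return q[:,:2]/q[:,2:]
E
python3 - <<'E'
from h import *
o=readout.get_obs();print(o,env.grip_point_offset)
for c in ('side','top','wrist'):
    save(read_camera(c),c+'0.png')
    K,Rm,t=w2c(c,o);print(c,-Rm.T@t,Rm[2],K[0,0])
    if c!='wrist':
        for n in ('jar','jar_rim','lid','lid_top','holder','holder_mouth','bottle_a','bottle_b','beaker'):
            for d in pinpoint(c,n)[:3]: print(c,n,round(d['score'],2),cam2w(c,d['at']).round(4))
E
```

```text
pics
{'time_s': 0.0, 'qpos': array([70.59380579, 18.43803138, -4.01625415, 83.17688628,  1.29597476,
       78.54047998, -3.26009449]), 'joint_velocities': array([ 0.07075259,  0.04504356,  0.02958081,  0.12340561,  0.01720702,
       -0.00354917,  0.10830195]), 'effort': array([-3.32122490e-04, -4.91289639e+01, -4.03972529e-01, -3.12523091e+01,
       -6.38511172e-02,  4.38740419e-02,  2.04685966e-04]), 'tool_pos': array([ 0.2243505 , -0.60944927,  0.22145589]), 'tool_rot': array([-86.57487027,  89.88970907, 113.64190334]), 'force': array([ 0.42113028, -0.07336998, -0.261326  ]), 'wrist_torque': array([-0.00568436, -0.02720187,  0.0217285 ]), 'grip_width': 0.0865055139984505} 0.0187
side [0.18844331 1.14061579 0.57442123] [ 0.25638029 -0.88721773 -0.38355423] 472.5010264860173
side jar 0.92 [ 0.5617 -0.2168  0.0007]
side jar_rim 0.74 [ 0.5631 -0.2175  0.1074]
side lid 0.75 [ 0.5309  0.2079 -0.0019]
side lid_top 0.91 [0.5247 0.2103 0.0222]
side holder 0.81 [ 0.3606 -0.0839 -0.0018]
side holder 0.58 [6.127e-01 3.140e-02 1.000e-04]
side holder_mouth 0.92 [ 0.3138 -0.0965 -0.004 ]
side 
[... 373 characters left out ...]
407476
top jar 0.63 [ 0.5605 -0.2172 -0.001 ]
top jar_rim 0.77 [ 0.558  -0.2152  0.1023]
top lid 0.72 [0.5325 0.2025 0.0012]
top lid_top 0.88 [0.5292 0.2058 0.0282]
top lid_top 0.33 [ 0.56   -0.2167  0.1045]
top holder 0.97 [ 0.3585 -0.0861  0.0034]
top holder 0.94 [ 0.6094  0.0282 -0.0013]
top holder_mouth 0.65 [ 0.3122 -0.0899  0.0019]
top holder_mouth 0.62 [0.5623 0.0179 0.0016]
top bottle_a 0.78 [0.6991 0.1843 0.0045]
top bottle_a 0.7 [ 0.7044 -0.1477  0.0026]
top bottle_b 0.78 [0.6991 0.1843 0.0045]
top bottle_b 0.7 [ 0.7044 -0.1477  0.0026]
top beaker 0.71 [6.871e-01 2.675e-01 4.000e-04]
wrist [ 0.30285815 -0.58155745  0.3838404 ] [-0.28166288 -0.10091274 -0.95419214] 351.3829514028322
```

View pics/top0.png

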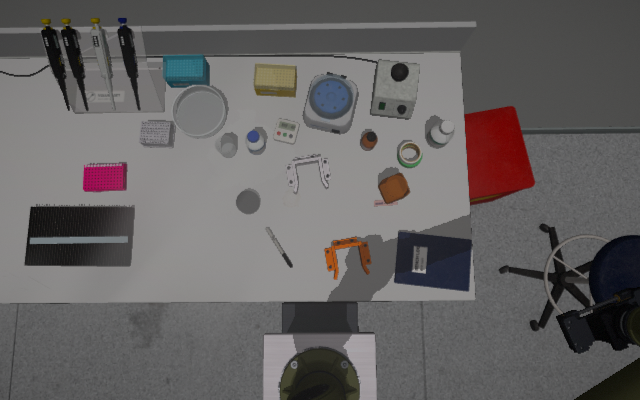

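View pics/side0.png

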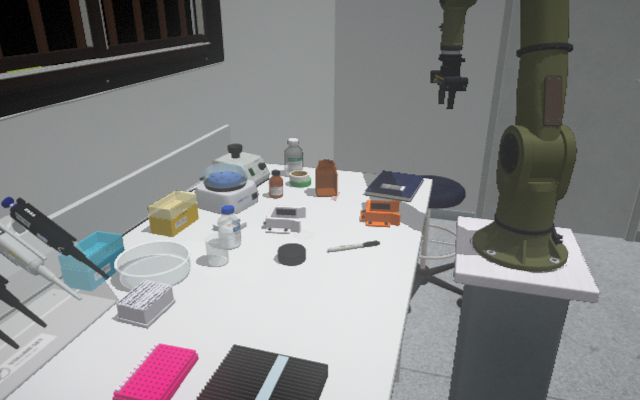

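Two holders show in the top view: the aluminium/grey one at about (309,173) and the orange look-alike at (348,256). The grey one fits the description. I'll confirm it in an enlarged crop.

Run:
```python
from h import *
im=read_camera('top')
save(im,'crop1.png',(230,140,430,290),4)
```

```text
(no output)
```

View pics/crop1.png

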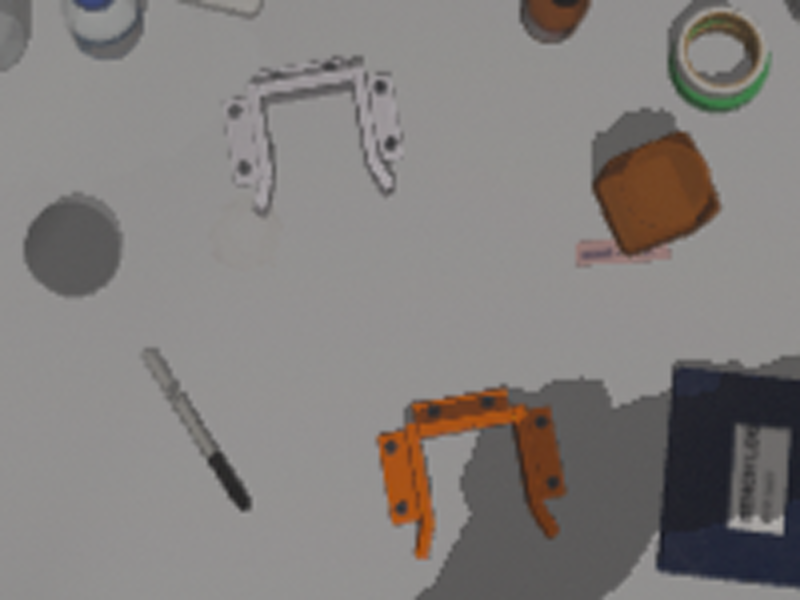

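```bash
python3 - <<'E'
from h import *
o=readout.get_obs();M=R.from_euler('xyz',o['tool_rot'],degrees=True).as_matrix();print(M.round(3));print(np.array(camera_params('wrist')['hand_eye']).round(3))
E
python3 -m pendant '{"xyz":[[0.037,0.043,0.01],[0.037,0.043,0.01],[0.037,0.043,0.01],[0.037,0.043,0],[0.037,0.043,0],[0.037,0.043,0],[0.037,0.043,0],[0.037,0.043,0],[0.037,0.043,0],[0,0,0]],"turn":[0,0,0,0,0,0,0,0,0,0]}' 1 20
```

```text
[[ 0.     0.346 -0.938]
 [-0.    -0.938 -0.346]
 [-1.     0.     0.   ]]
[[ 0.    -0.299  0.954 -0.162]
 [ 1.    -0.001 -0.001  0.001]
 [ 0.002  0.954  0.299 -0.083]
 [ 0.     0.     0.     1.   ]]
time_s: 2.35
tool_pos: [0.5638, -0.2087, 0.2548]
tool_rot: [127.1, 89.8, -32.9]
force: [-0.6, -1.2, -0.3]
grip_width: 0.087
```

Run:
```python
from h import *
o=readout.get_obs();M=R.from_euler('xyz',o['tool_rot'],degrees=True).as_matrix();print(o['tool_pos'],M[:,1],o['qpos'].round(1))
im=read_camera('wrist');save(im,'w1.png')
for n in ('jar','jar_rim'):
    for d in pinpoint('wrist',n)[:2]: print(n,d['score'],cam2w('wrist',d['at'],o).round(4))
```

```text
[ 0.56377205 -0.20874355  0.25476456] [ 0.34208412 -0.93966338  0.00334434] [ 37.8  12.9 -23.7  87.2   5.3  80.7 -56.2]
jar 0.95 [ 5.616e-01 -2.181e-01 -4.000e-04]
jar_rim 0.73 [ 0.5621 -0.2179  0.1078]
```

View pics/w1.png

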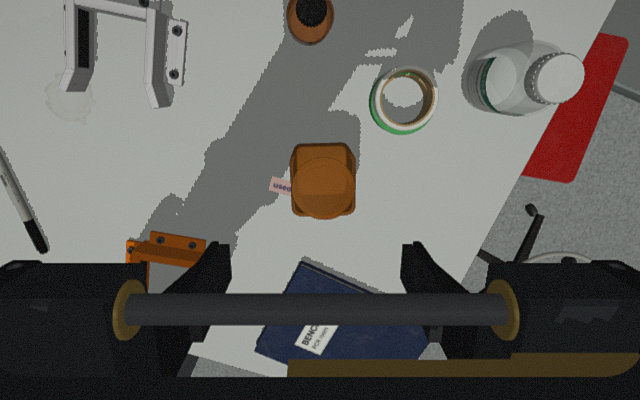

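```bash
cat > fit.py <<'E'
from h import *
from scipy.optimize import minimize
def jarpts(x,y,a):
    P=[]
    for hw,z in ((33,0),(33,72),(30,77)):
        r=8
        for sx in(-1,1):
            for sy in(-1,1):
                for t in np.linspace(0,np.pi/2,5): P.append((sx*(hw-r+r*np.cos(t)),sy*(hw-r+r*np.sin(t)),z))
    for t in np.linspace(0,2*np.pi,40): P+= [(26*np.cos(t),26*np.sin(t),106)]
    P=np.array(P)/1000.;c,s=np.cos(a),np.sin(a)
    return np.c_[x+c*P[:,0]-s*P[:,1],y+s*P[:,0]+c*P[:,1],P[:,2]]
def jarfit(cam,im,o,x0):
    hsv=cv2.cvtColor(im,cv2.COLOR_RGB2HSV)
    m=((hsv[...,0]>4)&(hsv[...,0]<20)&(hsv[...,1]>120)).astype(np.uint8)
    u,v=w2pix(cam,[x0[0],x0[1],.05],o)[0]
    n,l,st,ce=cv2.connectedComponentsWithStats(m)
    i=min(range(1,n),key=lambda k:np.hypot(ce[k][0]-u,ce[k][1]-v)+(1e3 if st[k][4]<300 else 0))
    m=(l==i).astype(np.uint8);m=cv2.morphologyEx(m,cv2.MORPH_CLOSE,np.ones((5,5)))
    S=8
    def cost(p):
        h=cv2.convexHull(w2pix(cam,jarpts(*p),o).astype(np.float32))[:,0]
        r=np.zeros_like(m);cv2.fillConvexPoly(r,np.round(h*S).astype(np.int32),1,shift=3)
        return 1-(r&m).sum()/max(1,(r|m).sum())
    best=min((minimize(cost,[x0[0],x0[1],a],method='Nelder-Mead',options=dict(initial_simplex=[[x0[0],x0[1],a],[x0[0]+.004,x0[1],a],[x0[0],x0[1]+.004,a],[x0[0],x0[1],a+.15]])) for a in np.arange(0,1.5,.26)),key=lambda r:r.fun)
    return best.x,best.fun,st[i]
E
python3 - <<'E'
from fit import *
o=readout.get_obs();im=read_camera('wrist')
x,f,s=jarfit('wrist',im,o,(.5618,-.218));print(x[:2],np.degrees(x[2])%90,f,s)
E
```

```text
[ 0.5596118  -0.21846767] 20.883125532464348 0.0623065813905509 [ 283  137   66   76 4535]
```

```bash
python3 -m pendant '{"xyz":[[0,0.055,0.005],[0,0.055,0.005],[0,0.055,0],[0,0.055,0],[0,0.055,0],[0,0,0]],"turn":[0,0,0,0,0,0]}'
python3 - <<'E'
from h import *
o=readout.get_obs();M=R.from_euler('xyz',o['tool_rot'],degrees=True).as_matrix();print(o['tool_pos'],M[:,1])
im=read_camera('wrist');save(im,'w2.png');np.save('w2.npy',im)
import pickle;pickle.dump(o,open('w2.pkl','wb'))
for n in ('holder','holder_mouth','lid','lid_top'):
    for d in pinpoint('wrist',n)[:2]: print(n,d['score'],cam2w('wrist',d['at'],o).round(4))
E
```

```text
time_s: 3.3
tool_pos: [0.5555, 0.0505, 0.2654]
tool_rot: [83.5, 89.4, -78.7]
force: [1.0, -1.7, -0.5]
grip_width: 0.0868
[0.55548231 0.05051403 0.26540645] [ 0.30554578 -0.95211277  0.01109292]
holder 0.61 [0.5265 0.2073 0.0227]
lid 0.78 [0.529  0.2025 0.001 ]
lid_top 0.62 [0.5299 0.2088 0.0228]
```

View pics/w2.png

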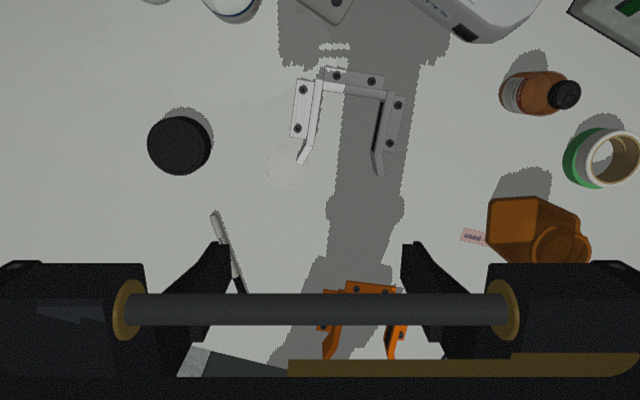

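The view shows the grey holder at about (350,115), the lid at (179,146) and the orange look-alike at (360,310). Enlarging the holder to measure it.

Run:
```python
from h import *
im=np.load('w2.npy');save(im,'w2c.png',(280,55,420,190),5)
```

```text
(no output)
```

View pics/w2c.png

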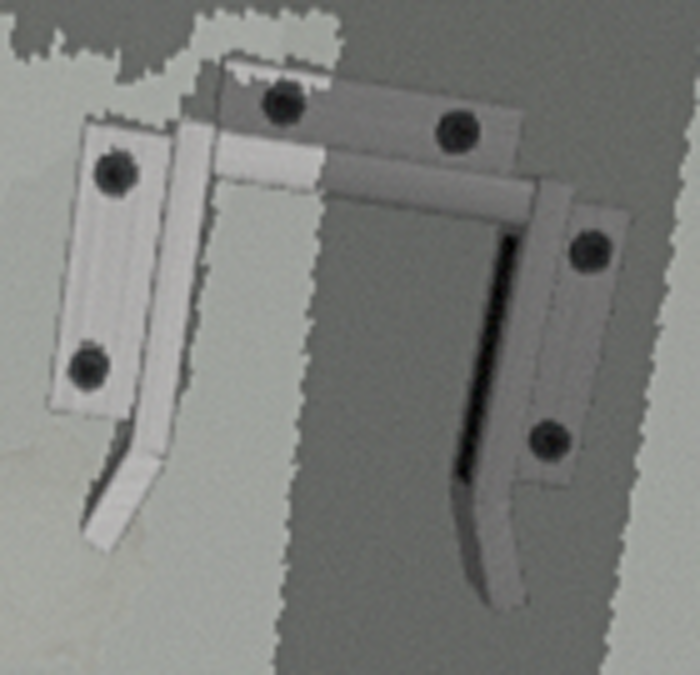

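Run:
```python
from h import *
import pickle;o=pickle.load(open('w2.pkl','rb'))
pts=dict(Lb=(210,182),Lf=(165,455),Le=(108,552),Rb=(530,222),Rf=(475,490),Re=(492,610),B1=(230,183),B2=(500,219))
W={}
for k,p in pts.items():
    W[k]=pix2w('wrist',(280+p[0]/5-.4,55+p[1]/5-.4),.034,o);print(k,W[k].round(4))
d=lambda a,b:np.degrees(np.arctan2(*(W[b]-W[a])[1::-1]))
print('yaw L',d('Lf','Lb'),'R',d('Rf','Rb'),'B',d('B1','B2')+90)
y=np.radians(np.mean([d('Lf','Lb'),d('Rf','Rb'),d('B1','B2')+90]))
ex=np.array([np.cos(y),np.sin(y),0]);ey=np.array([-np.sin(y),np.cos(y),0])
for k in W: print(k,(W[k]@ex).round(4),(W[k]@ey).round(4))
hx=(W['B1']+W['B2'])@ex/2-.033;hy=(W['Lb']+W['Rb']+W['Lf']+W['Rf'])@ey/4
print(np.degrees(y),(ex*hx+ey*hy))
# lid
im=np.load('w2.npy');m=(im.max(2)<60).astype(np.uint8);m[230:]=0
n,l,st,ce=cv2.connectedComponentsWithStats(m)
for k in range(1,n):
    if st[k][4]>500: print(st[k],ce[k],pix2w('wrist',ce[k],.026,o),pix2w('wrist',ce[k],.013,o))
m=(l==l[146,179]).astype(np.uint8)
c,_=cv2.findContours(m,0,2);
from scipy.optimize import minimize
def cost(p):
    t=np.linspace(0,2*np.pi,60);P=np.r_[np.c_[p[0]+.0335*np.cos(t),p[1]+.0335*np.sin(t),0*t],np.c_[p[0]+.0335*np.cos(t),p[1]+.0335*np.sin(t),0*t+.026]]
    h=cv2.convexHull(w2pix('wrist',P,o).astype(np.float32));r=np.zeros_like(m);cv2.fillConvexPoly(r,np.round(h*8).astype(np.int32),1,shift=3)
    return 1-(r&m).sum()/(r|m).sum()
r=minimize(cost,[.53,.205],method='Nelder-Mead',options=dict(initial_simplex=[[.53,.205],[.535,.205],[.53,.21]]));print('lid',r.x,r.fun)
```

```text
Lb [0.6376 0.0668 0.034 ]
Lf [0.5791 0.0584 0.034 ]
Le [0.5542 0.0641 0.034 ]
Rb [ 0.6507 -0.0015  0.034 ]
Rf [ 0.5927 -0.0106  0.034 ]
Re [ 0.5679 -0.0242  0.034 ]
B1 [0.6387 0.0627 0.034 ]
B2 [0.6494 0.0049 0.034 ]
yaw L 8.188647598294542 R 8.941439110891004 B 10.45955796768662
Lb 0.6401 -0.036
Lf 0.581 -0.0349
Le 0.5573 -0.0253
Rb 0.6421 -0.1055
Rf 0.5834 -0.1052
Re 0.5567 -0.1146
B1 0.6405 -0.0402
B2 0.6418 -0.0989
9.196548225624056 [0.61157516 0.02770214 0.        ]
[547  80  34  29 785] [563.38980892  94.23184713] [ 0.71541409 -0.18826702  0.026     ] [ 0.71802769 -0.19685709  0.013     ]
[ 147  116   64   59 2951] [178.49474754 144.77431379] [0.53276351 0.20349278 0.026     ] [0.52946589 0.20758145 0.013     ]
[487 196  84  34 523] [535.08986616 209.9541109 ] [ 0.58531057 -0.22355996  0.026     ] [ 0.58371355 -0.23329223  0.013     ]
lid [0.53000485 0.20500289] 0.07172066687637624
```

```bash
python3 -m pendant '{"xyz":[[0,-0.055,-0.01],[0,-0.055,-0.02],[0.002,-0.055,-0.02],[0.002,-0.055,-0.02],[0.002,-0.05,-0.02],[0,0,0]],"turn":[0.018,0.018,0.018,0,0,0]}'
```

```text
time_s: 4.3
tool_pos: [0.5576, -0.2463, 0.1719]
tool_rot: [80.1, 89.1, -80.4]
force: [-0.4, 0.1, 0.8]
grip_width: 0.0869
```

```bash
cat > st.py <<'E'
from h import *
o=readout.get_obs();M=R.from_euler('xyz',o['tool_rot'],degrees=True).as_matrix()
print(o['time_s'],o['tool_pos'].round(4),'ydir',round(np.degrees(np.arctan2(M[1,1],M[0,1])),2),'tilt',np.degrees(np.arccos(-M[2,0])).round(2),'F',o['force'].round(1),'T',o['wrist_torque'].round(2),o['grip_width'].round(4),'q7',o['qpos'][6].round(1))
E
python3 st.py
python3 - <<'E'
from fit import *
o=readout.get_obs();im=read_camera('wrist')
x,f,s=jarfit('wrist',im,o,(.5605,-.218));print(x[:2],np.degrees(x[2])%90,f,s)
E
```

```text
[ 0.56079078 -0.21840535] 22.57929853706895 0.05268869061972514 [ 235  134   89  101 7851]Traceback (most recent call last):
  File "st.py", line 3, in <module>
    print(o['time_s'],o['tool_pos'].round(4),'ydir',round(np.degrees(np.arctan2(M[1,1],M[0,1])),2),'tilt',np.degrees(np.arccos(-M[2,0])).round(2),'F',o['force'].round(1),'T',o['wrist_torque'].round(2),o['grip_width'].round(4),'q7',o['qpos'][6].round(1))
                                                                                                                                                                                                         ^^^^^^^^^^^^^^^^^^^^^
AttributeError: 'float' object has no attribute 'round'
```

```bash
sed -i "s/o\['grip_width'\].round(4)/round(o['grip_width'],4)/" st.py; python3 -m pendant '{"xyz":[[0.003,0.028,0],[0,0,0]],"turn":[0,0]}' >/dev/null; python3 st.py
```

```text
4.6 [ 0.562  -0.2147  0.1737] ydir -70.42 tilt 0.85 F [ 0.4 -0.2  0. ] T [ 0.02  0.04 -0.03] 0.0871 q7 -57.4
```

```bash
python3 -m pendant '{"xyz":[[-0.001,-0.003,-0.03],[0,0,-0.03],[0,0,-0.03],[0,0,-0.025],[0,0,-0.01],[0,0,0]],"turn":[0.03,0,0,0,0,0]}' >/dev/null; python3 st.py
```

```text
5.35 [ 0.5629 -0.221   0.0503] ydir -68.59 tilt 1.38 F [ 0.4 -0.2  0.1] T [-0.04  0.04  0.01] 0.0874 q7 -57.8
```

```bash
python3 -m pendant '{"xyz":[[-0.001,0.002,-0.008],[0,0,0]],"turn":[0,0]}' >/dev/null; python3 st.py;  python3 -m pendant '{"xyz":[[0,0,0],[0,0,0],[0,0,0],[0,0,0]],"turn":[0,0,0,0]}' 0 20; python3 st.py
```

```text
5.6 [ 0.5632 -0.2195  0.0438] ydir -68.6 tilt 1.54 F [-0.5 -0.7 -0.6] T [-0.01  0.06  0.03] 0.0868 q7 -58.2
time_s: 6.1
tool_pos: [0.564, -0.2194, 0.0451]
tool_rot: [108.9, 88.4, -49.7]
force: [0.5, -0.1, -0.7]
grip_width: 0.0661
6.1 [ 0.564  -0.2194  0.0451] ydir -68.59 tilt 1.63 F [ 0.5 -0.1 -0.7] T [ 0.08  0.01 -0.04] 0.0661 q7 -58.2
```

```bash
python3 -m pendant '{"xyz":[[-0.012,0.025,0],[-0.012,0.025,0],[-0.012,0.025,0],[-0.012,0.025,0],[-0.005,0.025,0],[0,0.025,0],[0,0,0]],"turn":[-0.03,-0.03,-0.03,-0.03,-0.03,-0.03,0]}' - 25 >/dev/null; python3 st.py
```

```text
6.975 [ 0.5094 -0.0702  0.0453] ydir -79.43 tilt 1.98 F [-0.3  1.1 -1.5] T [ 0.49  0.06 -0.01] 0.066 q7 -82.3
```

```bash
python3 -m pendant '{"xyz":[[0,0.025,0],[0,0.025,0],[0,0.022,0],[0,0.008,0],[0,0,0]],"turn":[-0.012,-0.012,0,0,0]}' >/dev/null; python3 st.py
python3 - <<'E'
from fit import *
im=read_camera('top');save(im,'t2.png',(250,140,390,250),5)
x,f,s=jarfit('top',im,None,(.51,.0125));print(x[:2],np.degrees(x[2])%90,f,s)
E
```

```text
7.6 [0.5102 0.0034 0.0454] ydir -81.16 tilt 2.3 F [-0.3  1.2 -0.5] T [0.54 0.09 0.04] 0.0659 q7 -93.5
[0.51   0.0125] 0.0 1.0 [344 237  27  37 349]
```

View pics/t2.png

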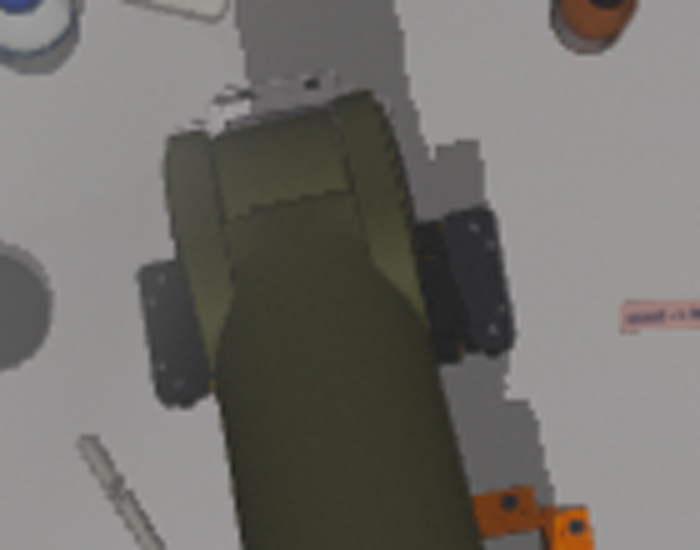

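The top view only shows the arm over the jar, so I'll use the wrist camera.

Run:
```python
from fit import *
o=readout.get_obs();im=read_camera('wrist');save(im,'w3.png');print(o['tool_rot'])
```

```text
[104.36337642  87.69576074 -66.81613325]
```

View pics/w3.png

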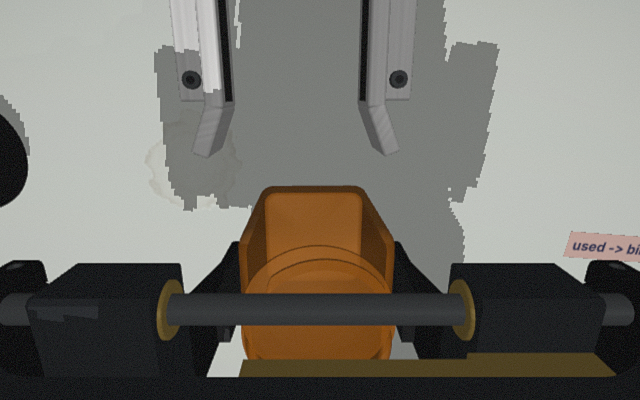

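Run:
```python
from h import *
im=cv2.imread('pics/w3.png')[:,:,::-1];save(im,'w3c.png',(140,0,440,210),2.6)
```

```text
(no output)
```

View pics/w3c.png

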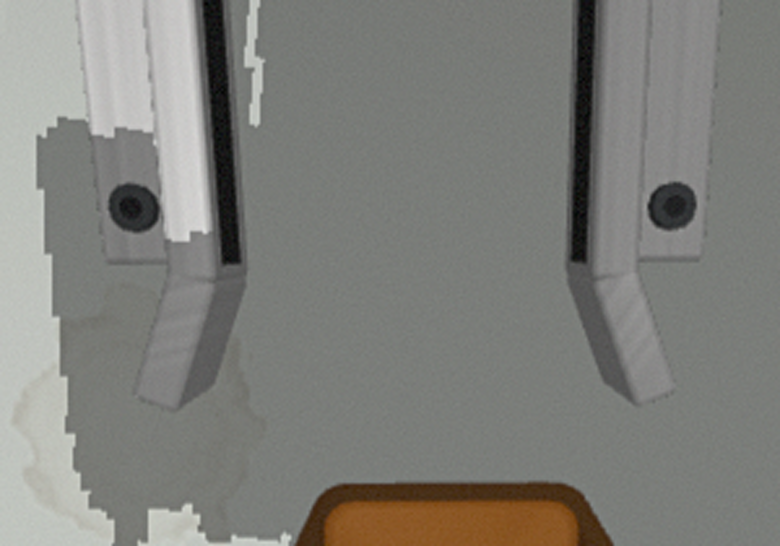

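Run:
```python
from fit import *
o=readout.get_obs()
P=dict(Lt=(200,0),Lf=(215,270),Le=(178,410),Rt=(600,0),Rf=(595,270),Re=(638,405))
W={k:pix2w('wrist',(140+p[0]/2.6,p[1]/2.6),.034,o) for k,p in P.items()}
for k in W: print(k,W[k].round(4))
for a,b in(('Lf','Lt'),('Rf','Rt')): print(np.degrees(np.arctan2(*(W[b]-W[a])[1::-1])))
m=(W['Lf']+W['Rf'])/2;e=(W['Le']+W['Re'])/2;print('mid',m,e,np.linalg.norm(W['Lf']-W['Rf']),np.linalg.norm(W['Le']-W['Re']))
a=np.radians(9.2);ey=np.array([-np.sin(a),np.cos(a),0]);print('lat holder',m@ey,e@ey,(W['Lt']+W['Rt'])@ey/2,'tcp',o['tool_pos']@ey)
for z in (.072,.077): 
  A=[pix2w('wrist',(140+u/2.6,v/2.6),z,o) for u,v in((335,485),(565,485))];print(A,(A[0]+A[1])@ey/2)
```

```text
Lt [0.624  0.0632 0.034 ]
Lf [0.5805 0.0574 0.034 ]
Le [0.5538 0.0623 0.034 ]
Rt [ 0.6349 -0.0038  0.034 ]
Rf [ 0.591  -0.0116  0.034 ]
Re [ 0.5675 -0.0248  0.034 ]
7.620334466200141
10.118135515879771
mid [0.58575504 0.0228999  0.034     ] [0.56065051 0.01877179 0.034     ] 0.06978838173702916 0.08820945836900719
lat holder -0.07104588821339436 -0.07110715705727819 -0.0712938182516095 tcp -0.0787379978898294
[array([0.55354963, 0.02902788, 0.072     ]), array([ 0.55856478, -0.00611119,  0.072     ])] -0.0775921388852581
[array([0.55488996, 0.02873756, 0.077     ]), array([ 0.55972144, -0.00511458,  0.077     ])] -0.07744314557772446
```

```bash
python3 -m pendant '{"xyz":[[-0.001,0.008,0],[0.01,0.002,0],[0.015,0.0024,0],[0.015,0.0024,0],[0,0,0]],"turn":[0.003,0,0,0,0]}' >/dev/null; python3 st.py
python3 - <<'E'
from fit import *
o=readout.get_obs();im=read_camera('wrist');save(im,'w4.png',(140,0,440,230),2.6)
E
```

```text
8.325 [0.5528 0.0159 0.0455] ydir -81.22 tilt 2.4 F [ 0.8 -0.5 -0.9] T [ 0.25 -0.29 -0.07] 0.0661 q7 -96.3
```

View pics/w4.png

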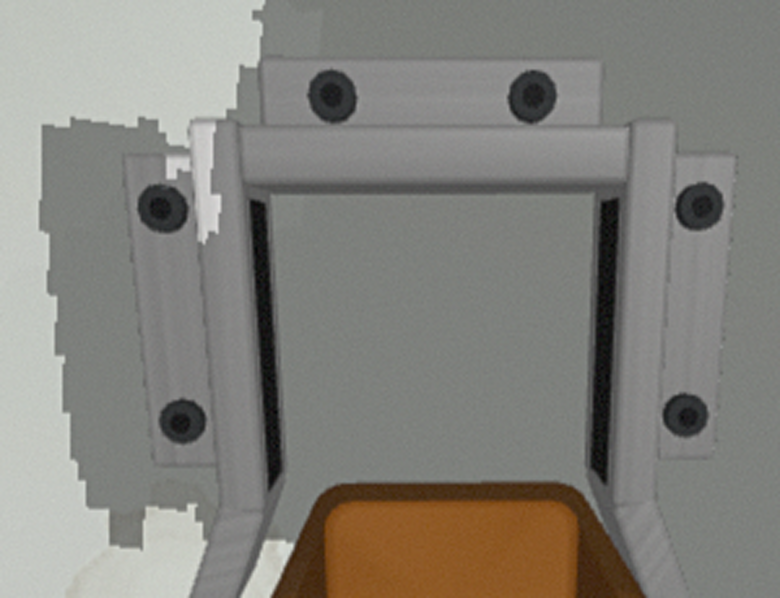

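```bash
python3 -m pendant '{"xyz":[[0.003,0.0035,0],[0.012,0.002,0],[0.012,0.002,0],[0,0,0]],"turn":[0.013,0,0,0]}' >/dev/null; python3 st.py
python3 - <<'E'
from fit import *
o=readout.get_obs();im=read_camera('wrist');save(im,'w5.png',(140,0,440,230),2.6)
E
```

```text
8.875 [0.5806 0.0232 0.0456] ydir -80.45 tilt 2.42 F [ 0.3 -0.2 -1.1] T [ 0.18 -0.3  -0.04] 0.0659 q7 -96.9
```

View pics/w5.png

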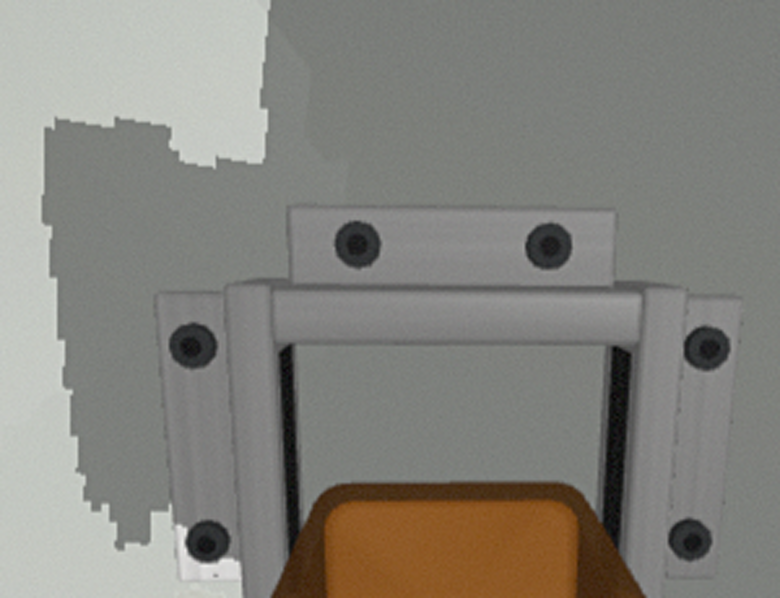

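```bash
python3 -m pendant '{"xyz":[[0.01,0.0016,0],[0.01,0.0016,0],[0.006,0.001,0],[0,0,0]],"turn":[0,0,0,0]}' >/dev/null; python3 st.py;python3 -m pendant '{"xyz":[[0.004,0.0006,0],[0.002,0.0003,0]],"turn":[0,0]}' >/dev/null; python3 st.py
python3 - <<'E'
from fit import *
o=readout.get_obs();im=read_camera('wrist');save(im,'w6.png',(140,0,440,230),2.6)
E
```

```text
9.425 [0.6067 0.0275 0.0455] ydir -80.45 tilt 2.4 F [0.2 0.2 1. ] T [ 0.09  0.05 -0.03] 0.0661 q7 -97.6
9.675 [0.6123 0.0283 0.0456] ydir -80.45 tilt 2.4 F [-1.8 -0.4  3.7] T [0.12 0.68 0.02] 0.0659 q7 -97.8
```

View pics/w6.png

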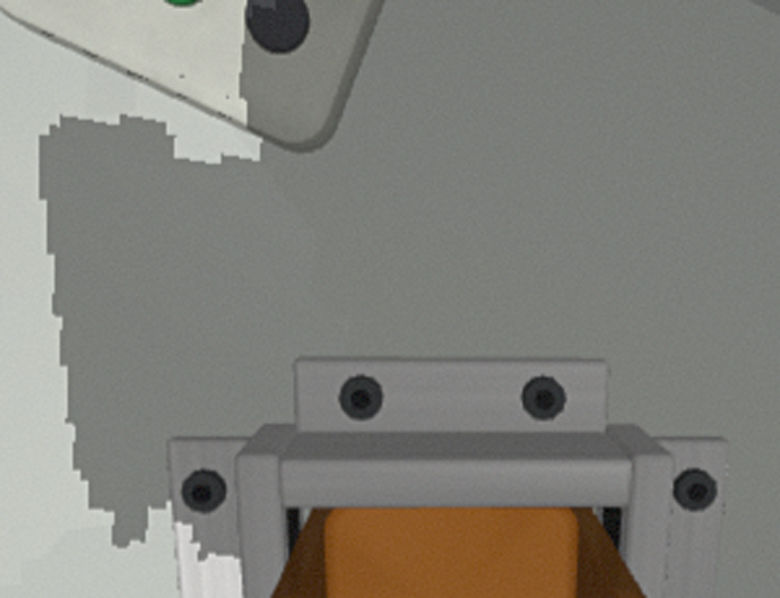

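```bash
python3 -m pendant '{"xyz":[[0.003,0.0005,0]],"turn":[0]}' >/dev/null; python3 st.py;python3 -m pendant '{"xyz":[[0.003,0.0005,0]],"turn":[0]}' >/dev/null; python3 st.py
```

```text
9.85 [0.6148 0.0288 0.0456] ydir -80.47 tilt 2.39 F [-11.8  -1.2   9.6] T [-0.36  2.42 -0.35] 0.0661 q7 -97.8
9.975 [0.6148 0.0288 0.0456] ydir -80.53 tilt 2.41 F [-14.9  -1.4  13.4] T [-0.29  3.11 -0.5 ] 0.066 q7 -97.9
```

```bash
python3 -m pendant '{"xyz":[[0,0,0],[0,0,0],[0,0,0]],"turn":[0,0,0]}' 1 >/dev/null; python3 st.py
python3 - <<'E'
from fit import *
o=readout.get_obs();im=read_camera('wrist');save(im,'w7.png',(140,0,440,300),2.6)
E
```

```text
10.35 [0.6165 0.0291 0.0456] ydir -80.53 tilt 2.39 F [0.2 0.3 0.3] T [ 0.07 -0.02  0.02] 0.0843 q7 -97.9
```

View pics/w7.png

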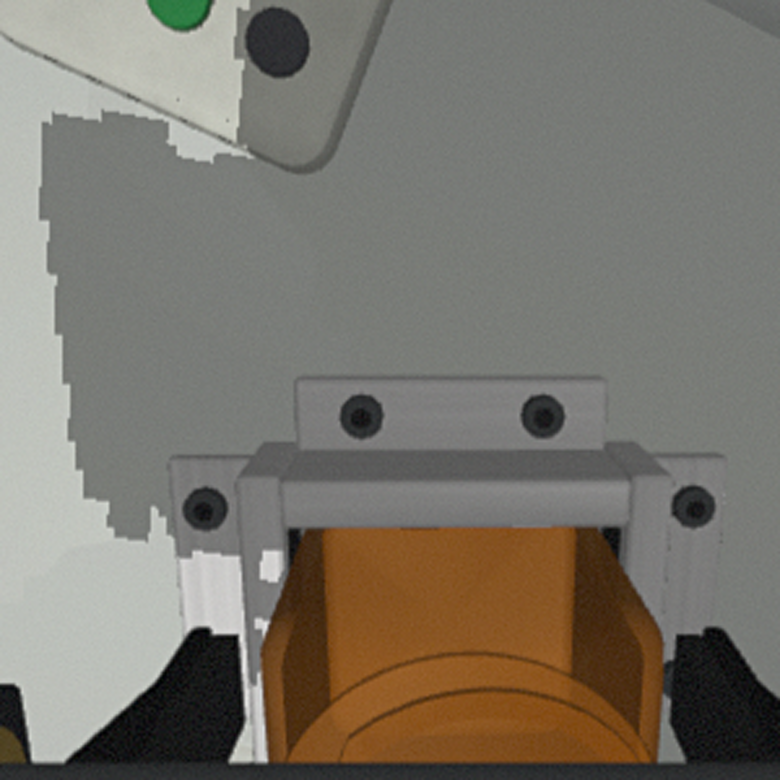

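```bash
cat >> st.py <<'E'
print('approach',M[:,0].round(4),'y',M[:,1].round(4))
E
python3 -m pendant '{"xyz":[[0,0,0.02],[0,0,0.03],[0,0,0.03],[0,0,0.02],[0,0,0]],"turn":[0,0,0,0,0]}'  >/dev/null; python3 st.py
python3 - <<'E'
from fit import *
o=readout.get_obs();im=read_camera('wrist');save(im,'w8.png')
x,f,s=jarfit('wrist',im,o,(.6115,.0285));print(x[:2],np.degrees(x[2])%90,f,s)
E
```

```text
11.025 [0.6182 0.0299 0.1545] ydir -80.49 tilt 2.43 F [-0.1  0.5 -0.6] T [ 0.13 -0.06  0.  ] 0.0869 q7 -95.0
approach [ 0.0135 -0.0403 -0.9991] y [ 0.165  -0.9854  0.0419]
[0.61169902 0.02806368] 7.600075522691505 0.09466199724079383 [ 267  166   90  106 8528]
```

View pics/w8.png

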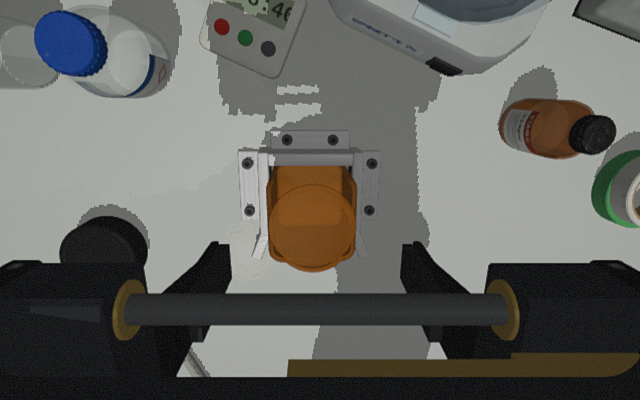

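```bash
python3 -m pendant '{"xyz":[[-0.018,0.03,0],[-0.018,0.035,0],[-0.018,0.035,0],[-0.018,0.035,0],[-0.016,0.03,0],[0,0,0]],"turn":[0,0,0,0,0,0]}'  >/dev/null; python3 st.py
python3 - <<'E'
from fit import *
o=readout.get_obs();im=read_camera('wrist');save(im,'w9.png');np.save('w9.npy',im)
m=(im.max(2)<60).astype(np.uint8);m[235:]=0
n,l,st,ce=cv2.connectedComponentsWithStats(m)
u,v=w2pix('wrist',[.53,.205,.013],o)[0].astype(int);print(u,v)
m=(l==l[v,u]).astype(np.uint8)
def cost(p):
    t=np.linspace(0,2*np.pi,60);P=np.r_[np.c_[p[0]+.0335*np.cos(t),p[1]+.0335*np.sin(t),0*t],np.c_[p[0]+.0335*np.cos(t),p[1]+.0335*np.sin(t),0*t+.026]]
    h=cv2.convexHull(w2pix('wrist',P,o).astype(np.float32));r=np.zeros_like(m);cv2.fillConvexPoly(r,np.round(h*8).astype(np.int32),1,shift=3);r[235:]=0
    return 1-(r&m).sum()/(r|m).sum()
r=minimize(cost,[.53,.205],method='Nelder-Mead',options=dict(initial_simplex=[[.53,.205],[.535,.205],[.53,.21]]));print('lid',r.x,r.fun)
E
```

```text
11.825 [0.523  0.1973 0.148 ] ydir -80.56 tilt 2.41 F [-0.2  0.1 -0.8] T [0.06 0.02 0.01] 0.0869 q7 -112.8
approach [ 0.0039 -0.0418 -0.9991] y [ 0.1639 -0.9856  0.0419]
301 181
lid [0.52912749 0.20639287] 0.06474957151018856
```

View pics/w9.png

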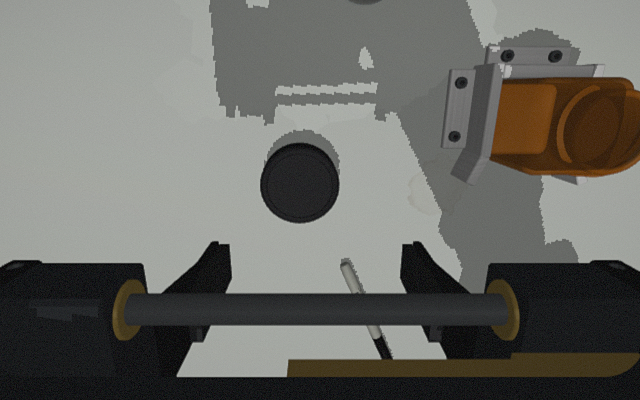

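```bash
python3 -m pendant '{"xyz":[[0.0065,0.0077,-0.02],[0,0,-0.03],[0,0,-0.03],[0,0,-0.025],[0,0,0]],"turn":[0,0,0,0,0]}'  >/dev/null; python3 st.py
```

```text
12.5 [0.5341 0.1931 0.0376] ydir -81.36 tilt 2.78 F [-1.4 -0.2 -0.4] T [0.03 0.01 0.01] 0.0869 q7 -117.6
approach [ 0.0026 -0.0485 -0.9988] y [ 0.15   -0.9875  0.0483]
```

```bash
python3 -m pendant '{"xyz":[[-0.0045,0.0125,0],[0,0,0]],"turn":[0,0]}'  >/dev/null; python3 st.py; python3 -m pendant '{"xyz":[[0,0,-0.008],[0,0,0]],"turn":[0.005,0]}'  >/dev/null; python3 st.py
```

```text
12.75 [0.5309 0.2059 0.0391] ydir -81.48 tilt 2.75 F [0.  0.  0.7] T [0.09 0.02 0.07] 0.0872 q7 -119.1
approach [ 0.0046 -0.0477 -0.9988] y [ 0.148  -0.9878  0.0479]
13.0 [0.5319 0.2062 0.0321] ydir -81.16 tilt 2.76 F [ 0.6 -0.4  0.4] T [ 0.06 -0.01 -0.02] 0.0868 q7 -119.2
approach [ 0.0076 -0.0475 -0.9988] y [ 0.1535 -0.987   0.0481]
```

```bash
python3 -m pendant '{"xyz":[[-0.0015,-0.0005,-0.01],[-0.0005,-0.0005,-0.01],[-0.0003,0,-0.005],[0,0,0]],"turn":[0,0,0,0]}'  >/dev/null; python3 st.py
python3 - <<'E'
from fit import *
im=read_camera('wrist');save(im,'w10.png')
E
```

```text
13.5 [0.5292 0.2047 0.0051] ydir -81.18 tilt 2.77 F [0.  0.2 0.4] T [ 0.04  0.09 -0.03] 0.087 q7 -120.4
approach [ 0.007  -0.0479 -0.9988] y [ 0.1532 -0.987   0.0484]
```

View pics/w10.png

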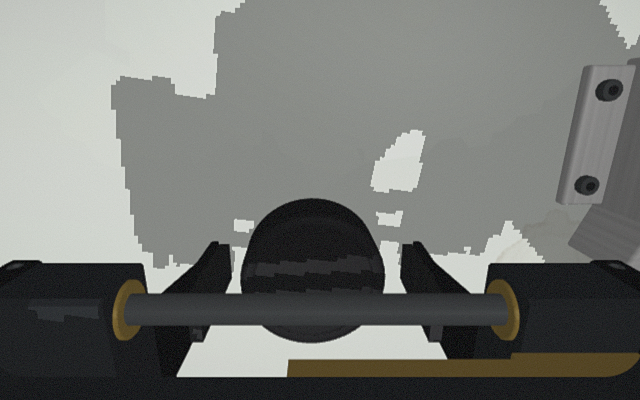

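```bash
python3 -m pendant '{"xyz":[[0,0,0],[0,0,0],[0,0,0],[0,0,0]],"turn":[0,0,0,0]}' 0 12 >/dev/null; python3 st.py;  python3 -m pendant '{"xyz":[[0,0,0.015],[0,0,0.025],[0,0,0.025],[0,0,0.025],[0,0,0.025],[0,0,0]],"turn":[0,0,0,0,0,0]}' >/dev/null; python3 st.py
python3 - <<'E'
from fit import *
im=read_camera('wrist');save(im,'w11.png')
im=read_camera('side');save(im,'s11.png',(200,120,400,270),4)
E
```

```text
14.05 [0.53  0.205 0.006] ydir -81.19 tilt 2.76 F [ 1.7 -0.1 -0.5] T [0.08 0.03 0.01] 0.0665 q7 -120.4
approach [ 0.0087 -0.0473 -0.9988] y [ 0.153  -0.987   0.0481]
14.8 [0.5303 0.2058 0.1296] ydir -81.13 tilt 2.74 F [-0.3  0.6 -0.4] T [0.11 0.02 0.06] 0.0666 q7 -115.3
approach [ 0.0123 -0.0461 -0.9989] y [ 0.1539 -0.9869  0.0475]
```

View pics/w11.png

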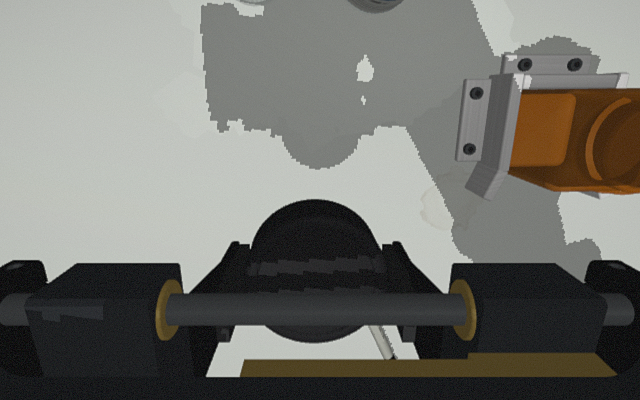

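View pics/s11.png

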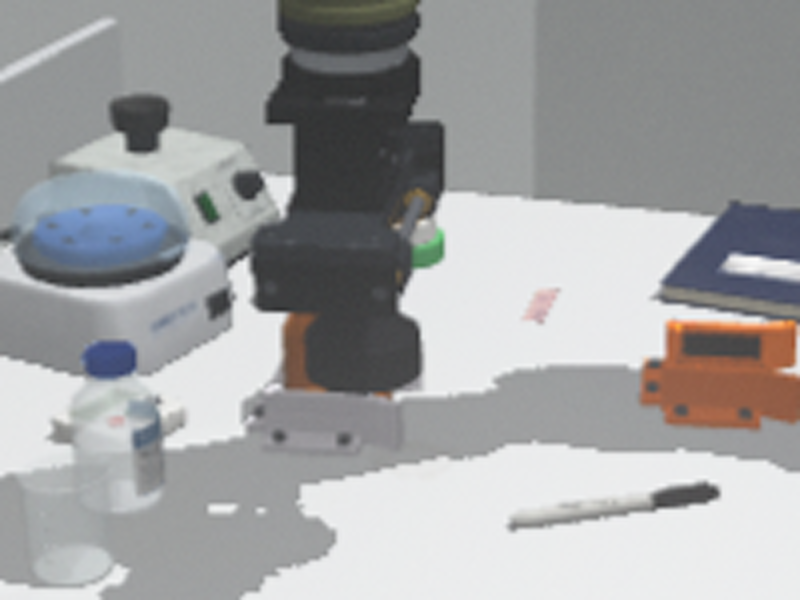

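```bash
python3 -m pendant '{"xyz":[[0.005,-0.03,0.007],[0.005,-0.035,0.006],[0.005,-0.035,0.005],[0.005,-0.035,0],[0.003,-0.02,0],[0,0,0]],"turn":[0,0,0,0,0,0]}' >/dev/null; python3 st.py
python3 - <<'E'
from fit import *
import pickle
o=readout.get_obs();im=read_camera('wrist');save(im,'w12.png');np.save('w12.npy',im);pickle.dump(o,open('w12.pkl','wb'))
save(im,'w12c.png',(230,60,430,260),4)
E
```

```text
15.65 [0.5457 0.0448 0.1369] ydir -80.96 tilt 2.8 F [ 0.5 -0.  -1.2] T [ 0.11 -0.   -0.06] 0.0665 q7 -96.4
approach [-0.0068 -0.0484 -0.9988] y [ 0.157  -0.9865  0.0467]
```

View pics/w12.png

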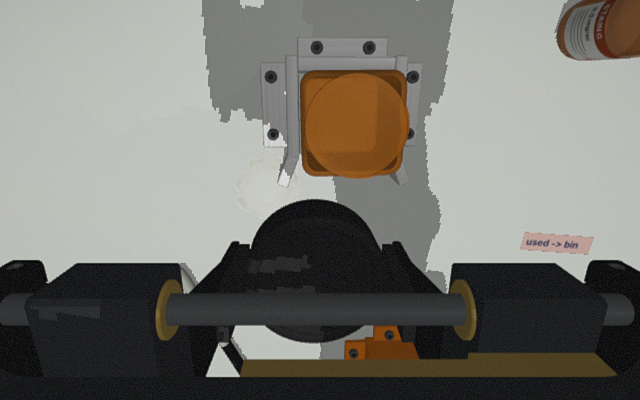

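View pics/w12c.png

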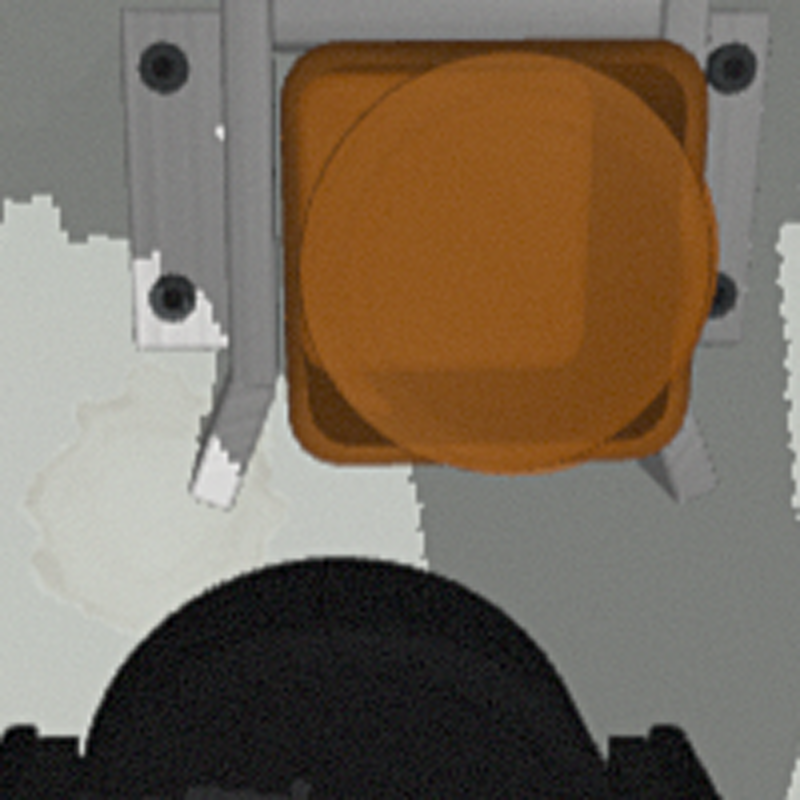

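Run:
```python
from fit import *
import pickle
from scipy.optimize import least_squares
o=pickle.load(open('w12.pkl','rb'))
f=lambda L:[(230+u/4-.4,60+v/4-.4) for u,v in L]
def circ(L,z):
    P=np.array([pix2w('wrist',p,z,o)[:2] for p in f(L)])
    r=least_squares(lambda q:np.hypot(*(P-q[:2]).T)-q[2],[*P.mean(0),.03]);return r.x,np.abs(r.fun).max()
print('rim',circ([(300,265),(330,160),(400,90),(505,52),(717,240),(620,450),(518,473),(400,430),(330,350)],.106))
zt=o['tool_pos'][2]
A=[(85,750),(130,660),(200,600),(270,567),(340,556),(400,563),(450,580),(530,640),(600,750)]
for z in(zt-.006,zt-.004):
    P=np.array([pix2w('wrist',p,z,o)[:2] for p in f(A)])
    r=least_squares(lambda q:np.hypot(*(P-q[:2]).T)-.0335,P.mean(0)-[.03,0]);print('lid fixed r',r.x,np.abs(r.fun).max(),circ(A,z)[0], 'tcp',o['tool_pos'])
# jar square top-shoulder? foot edges bottom outline z~? 
for z in (.0,.072): print(z,[pix2w('wrist',p,z,o).round(4) for p in f([(285,100),(292,420),(330,42),(660,42),(320,462)])])
```

```text
rim (array([0.61318258, 0.02992579, 0.02820338]), np.float64(0.0014417599040363015))
lid fixed r [0.54413004 0.04419267] 0.001295291926761484 [0.54293079 0.04398976 0.03452005] tcp [0.54572842 0.04475882 0.13690591]
lid fixed r [0.54467918 0.04436316] 0.0009626214512201414 [0.54396489 0.04424272 0.03410668] tcp [0.54572842 0.04475882 0.13690591]
0.0 [array([0.6303, 0.0633, 0.    ]), array([0.5657, 0.0524, 0.    ]), array([0.6426, 0.056 , 0.    ]), array([ 0.653 , -0.0095,  0.    ]), array([0.5574, 0.045 , 0.    ])]
0.072 [array([0.6301, 0.0637, 0.072 ]), array([0.5811, 0.0555, 0.072 ]), array([0.6393, 0.0582, 0.072 ]), array([0.6473, 0.0085, 0.072 ]), array([0.5748, 0.0499, 0.072 ])]
```

```bash
python3 -m pendant '{"xyz":[[0.017,-0.0035,0],[0.02,-0.0045,0],[0.02,-0.004,0],[0.008,-0.002,0],[0,0,0]],"turn":[0,0,0,0,0]}' >/dev/null; python3 st.py
```

```text
16.325 [0.6088 0.0414 0.1339] ydir -80.22 tilt 2.6 F [-0.6 -0.  -1.4] T [ 0.05 -0.01  0.03] 0.0669 q7 -96.4
approach [-0.0126 -0.0435 -0.999 ] y [ 0.1698 -0.9846  0.0408]
```

```bash
python3 -m pendant '{"xyz":[[0.005,-0.01,0],[0,0,0]],"turn":[0,0]}' >/dev/null; python3 st.py;python3 - <<'E'
from fit import *
o=readout.get_obs();im=read_camera('side');save(im,'s12.png',(220,140,380,260),5)
E
```

```text
16.575 [0.6129 0.0315 0.1338] ydir -80.13 tilt 2.63 F [ 0.3  0.2 -1. ] T [ 0.08 -0.05  0.01] 0.0663 q7 -95.4
approach [-0.0136 -0.0439 -0.9989] y [ 0.1712 -0.9844  0.0409]
```

View pics/s12.png

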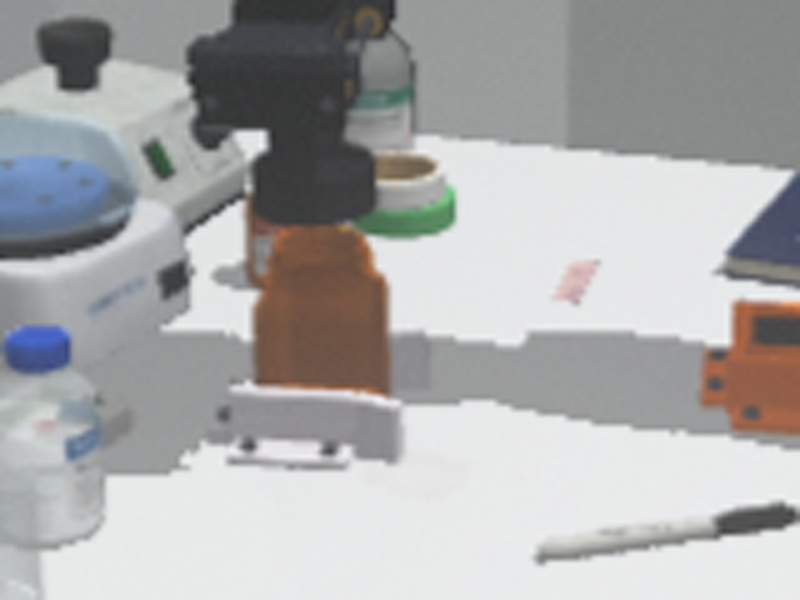

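Run:
```python
from fit import *
o=readout.get_obs();im=np.mean([read_camera('side').astype(float) for _ in range(2)],0)
np.save('s12.npy',im)
for v in range(170,186): print(v,im[v,266:302,:].mean(1).astype(int).tolist())
print()
for v in (190,200,210): print(v,(im[v,266:302,0]-im[v,266:302,2]).astype(int).tolist())
```

```text
170 [175, 162, 181, 219, 227, 191, 148, 95, 60, 57, 56, 57, 58, 57, 57, 57, 59, 59, 59, 60, 59, 59, 61, 60, 61, 61, 68, 93, 146, 171, 169, 177, 180, 167, 177, 184]
171 [169, 170, 175, 217, 191, 119, 69, 58, 57, 58, 57, 58, 58, 57, 58, 57, 59, 59, 60, 61, 60, 61, 60, 61, 60, 62, 60, 66, 107, 124, 131, 132, 132, 127, 131, 133]
172 [171, 183, 175, 174, 125, 70, 59, 59, 57, 58, 57, 58, 57, 57, 59, 57, 59, 63, 63, 64, 64, 64, 64, 65, 65, 66, 65, 65, 75, 102, 112, 111, 104, 106, 105, 102]
173 [177, 169, 154, 144, 97, 60, 59, 58, 59, 59, 57, 57, 58, 59, 57, 57, 60, 63, 65, 66, 65, 65, 65, 65, 65, 65, 65, 66, 64, 103, 114, 112, 110, 108, 105, 102]
174 [157, 144, 139, 142, 96, 60, 59, 60, 59, 58, 58, 59, 58, 58, 57, 58, 60, 64, 64, 65, 66, 65, 65, 66, 65, 67, 63, 64, 63, 104, 114, 112, 110, 107, 105, 101]
175 [141, 135, 134, 149, 101, 59, 59, 59, 60, 58, 58, 58, 58, 58, 59, 59, 59, 66, 68, 67, 67, 67, 69, 64, 64, 64, 65, 63, 63, 110, 117, 111, 110, 108, 105, 110]
176 [135, 132, 131, 163, 113, 59, 60, 60, 58, 59, 58, 58, 59, 59, 58, 59, 60, 62, 65, 64, 64, 63, 63, 63, 63, 63, 64, 63, 63, 162, 
[... 1193 characters left out ...]
, 61, 60, 61, 62, 63, 61, 62, 64, 64, 62, 72, 85, 103, 93, 84, 88, 89, 91, 91, 91, 91, 94, 92, 96, 99]
185 [228, 228, 214, 138, 89, 90, 94, 95, 97, 96, 94, 82, 80, 89, 86, 84, 78, 79, 82, 86, 86, 93, 117, 124, 119, 106, 92, 91, 91, 92, 90, 94, 94, 95, 97, 100]

190 [-2, -2, 3, 21, 28, 5, 0, 0, 23, 60, 62, 61, 61, 58, 56, 56, 55, 53, 51, 48, 46, 44, 43, 45, 44, 55, 63, 85, 46, 4, -2, -2, -2, -2, -2, -2]
200 [-1, -2, -2, -2, 2, 36, 68, 60, 56, 61, 62, 58, 52, 49, 49, 48, 48, 49, 51, 51, 52, 53, 54, 53, 52, 54, 52, 51, 47, 41, 49, 37, 3, -3, -2, -3]
210 [-2, -2, -2, -2, 12, 29, 42, 47, 46, 46, 50, 47, 43, 41, 39, 39, 38, 38, 39, 38, 38, 39, 39, 39, 40, 40, 41, 42, 40, 36, 40, 38, 7, -2, -2, -1]
```

Run:
```python
from fit import *
for P in ([.613,.03,.0],[.613,.03,.05],[.613,.03,.1],[.613,.03,.14],[.618,.03,.14],[.613,.035,.14]): print(P,w2pix('side',P))
from cell import readout
# model silhouettes: extents at rows
def ext(P,rows):
    h=cv2.convexHull(w2pix('side',P).astype(np.float32));m=np.zeros((400*8,640*8),np.uint8)
    cv2.fillConvexPoly(m,np.round(h*8).astype(np.int32),1)
    for r in rows:
        x=np.where(m[r*8])[0]; print(r,x[0]/8,x[-1]/8,(x[0]+x[-1])/16)
J=jarpts(.613,.03,np.radians(9.3));ext(J[:60],(200,210));
t=np.linspace(0,6.283,90);C=lambda x,y,r,z:np.c_[x+r*np.cos(t),y+r*np.sin(t),0*t+z]
ext(np.r_[C(.613,.03,.026,.085),C(.613,.03,.026,.106)],(188,190,))
ext(np.r_[C(.613,.03,.0335,.128),C(.613,.03,.0335,.154)],(174,176,178))
```

```text
[0.613, 0.03, 0.0] [[284.03728428 223.10736589]]
[0.613, 0.03, 0.05] [[283.50521706 206.66866516]]
[0.613, 0.03, 0.1] [[282.95715854 189.73589842]]
[0.613, 0.03, 0.14] [[282.50670763 175.8188074 ]]
[0.618, 0.03, 0.14] [[280.74628407 175.64000752]]
[0.613, 0.035, 0.14] [[281.85305642 176.441323  ]]
200 270.625 296.875 283.75
210 269.75 297.0 283.375
188 273.25 292.5 282.875
190 273.375 292.625 283.0
174 269.875 295.0 282.4375
176 269.875 295.125 282.5
178 270.0 295.125 282.5625
```

```bash
python3 -m pendant '{"xyz":[[0,-0.001,-0.007],[0,0,-0.007],[0,0,0]],"turn":[0,0,0]}' - 8 >/dev/null; python3 st.py;python3 -m pendant '{"xyz":[[0,0,-0.004],[0,0,0]],"turn":[0,0]}' >/dev/null; python3 st.py
```

```text
17.1 [0.6121 0.0324 0.1188] ydir -80.01 tilt 2.58 F [-0.1  0.3 -1. ] T [ 0.06 -0.05 -0.06] 0.0664 q7 -95.6
approach [-0.0138 -0.0429 -0.999 ] y [ 0.1733 -0.9841  0.0398]
17.35 [0.6121 0.0324 0.1144] ydir -80.01 tilt 2.58 F [ 0.7  0.7 -0.7] T [ 0.01 -0.01 -0.01] 0.0666 q7 -95.8
approach [-0.014  -0.0428 -0.999 ] y [ 0.1734 -0.9841  0.0398]
```

```bash
python3 -m pendant '{"xyz":[[0.001,-0.0018,0],[0,0,0]],"turn":[0,0]}' >/dev/null; python3 st.py;python3 - <<'E'
from fit import *
o=readout.get_obs();im=read_camera('side');save(im,'s13.png',(240,150,320,220),9)
im=read_camera('wrist');save(im,'w13.png')
E
```

```text
17.6 [0.6134 0.0305 0.1147] ydir -80.01 tilt 2.57 F [-0.6 -0.1 -0.3] T [ 0.04  0.   -0.  ] 0.0668 q7 -95.6
approach [-0.0135 -0.0428 -0.999 ] y [ 0.1734 -0.9841  0.0399]
```

View pics/s13.png

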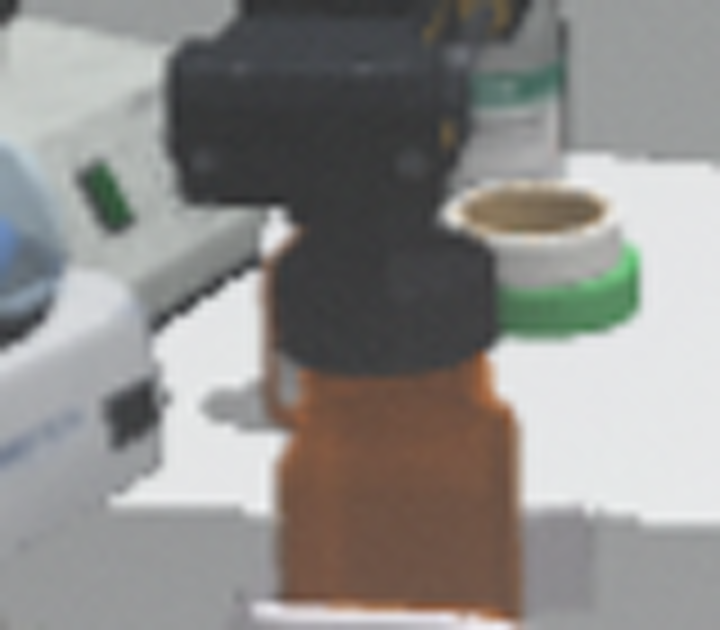

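View pics/w13.png

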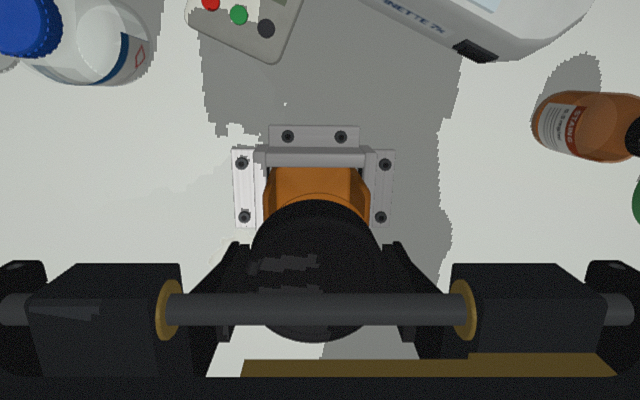

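```bash
python3 -m pendant '{"xyz":[[-0.0015,0,-0.003],[0,0,0]],"turn":[0,0]}' >/dev/null; python3 st.py;python3 -m pendant '{"xyz":[[0,0,-0.004],[0,0,0]],"turn":[0,0]}' >/dev/null; python3 st.py
```

```text
17.95 [0.6117 0.0309 0.1116] ydir -79.99 tilt 2.56 F [-0.5  0.3 -0.9] T [ 0.05 -0.07  0.01] 0.0669 q7 -95.6
approach [-0.0134 -0.0426 -0.999 ] y [ 0.1737 -0.984   0.0396]
18.2 [0.6128 0.0304 0.1083] ydir -80.0 tilt 2.57 F [ 0.4 -0.9 -0.7] T [-0.08 -0.09  0.  ] 0.0664 q7 -95.8
approach [-0.0108 -0.0435 -0.999 ] y [ 0.1734 -0.984   0.0409]
```

```bash
python3 -m pendant '{"xyz":[[0,0,-0.003],[0,0,0]],"turn":[0,0]}' >/dev/null; python3 st.py;python3 -m pendant '{"xyz":[[0,0,-0.003],[0,0,0]],"turn":[0,0]}' >/dev/null; python3 st.py
```

```text
18.45 [0.6132 0.0301 0.1055] ydir -80.02 tilt 2.57 F [ 0.4 -0.4 -0.6] T [-0.14 -0.07  0.  ] 0.0665 q7 -95.8
approach [-0.0099 -0.0438 -0.999 ] y [ 0.1732 -0.984   0.0414]
18.7 [0.613  0.0295 0.1017] ydir -80.04 tilt 2.61 F [ 1.2 -0.8 -1.2] T [-0.07 -0.25  0.01] 0.067 q7 -95.9
approach [-0.0106 -0.0443 -0.999 ] y [ 0.1727 -0.9841  0.0418]
```

```bash
python3 -m pendant '{"xyz":[[0,0,-0.0015],[0,0,0]],"turn":[0,0]}' >/dev/null; python3 st.py;python3 - <<'E'
from fit import *
o=readout.get_obs();im=read_camera('side');save(im,'s14.png',(240,150,320,220),9)
E
```

```text
18.95 [0.6129 0.0294 0.0999] ydir -80.04 tilt 2.62 F [ 0.  -1.8  0.3] T [-0.14 -0.1  -0.03] 0.0667 q7 -96.0
approach [-0.0109 -0.0443 -0.999 ] y [ 0.1728 -0.9841  0.0418]
```

View pics/s14.png

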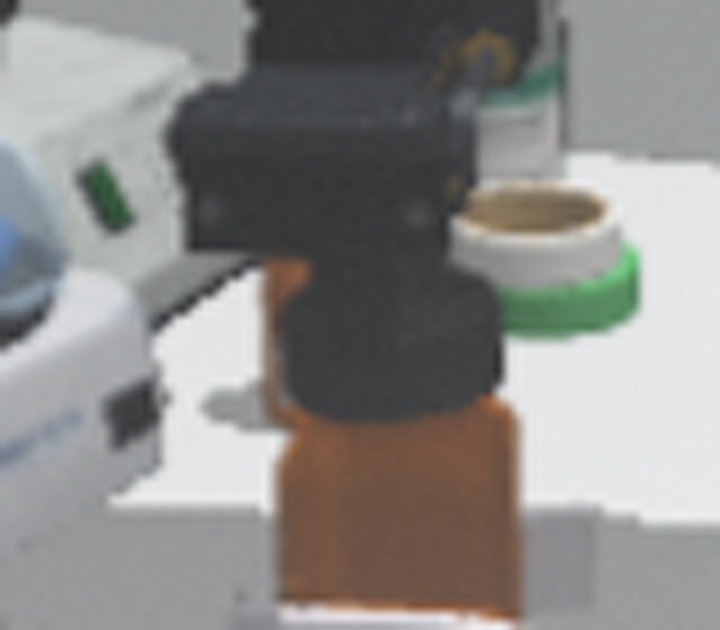

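```bash
python3 -m pendant '{"xyz":[[0,0,-0.001],[0,0,-0.0005]],"turn":[0,0]}' >/dev/null; python3 st.py;python3 -m pendant '{"xyz":[[0,0,-0.0015],[0,0,0]],"turn":[0,0]}' >/dev/null; python3 st.py
```

```text
19.25 [0.6125 0.0293 0.0989] ydir -80.05 tilt 2.65 F [-1.6 -0.3  2.7] T [-0.24  0.25 -0.03] 0.0666 q7 -96.0
approach [-0.0117 -0.0447 -0.9989] y [ 0.1726 -0.9841  0.042 ]
19.5 [0.6124 0.0295 0.0981] ydir -80.05 tilt 2.66 F [-1.8 -1.   3.1] T [-0.2   0.22 -0.01] 0.0667 q7 -96.1
approach [-0.0117 -0.0449 -0.9989] y [ 0.1727 -0.9841  0.0422]
```

Run:
```python
from fit import *
im=read_camera('side').astype(float)
np.save('s15.npy',im)
g=im.mean(2)
for u in (276,280,284,288,291): print(u,[(v,int(g[v,u]),int(im[v,u,0]-im[v,u,2])) for v in range(176,202)])
t=np.linspace(0,6.283,180)
for zl in (.0925,.097):
  for tilt in (0,.045):
    P=np.c_[.0335*np.cos(t),.0335*np.sin(t),0*t]
    a=np.array([-.0117,-.0449]) if tilt else np.zeros(2)
    P[:,2]=P[:,:2]@(-a*-1) if tilt else 0
    lo=P+[.6125,.0295,zl];h=cv2.convexHull(w2pix('side',np.r_[lo,lo+[0,0,.026]]).astype(np.float32))
    m=np.zeros((3200,5120),np.uint8);cv2.fillConvexPoly(m,np.round(h*8).astype(np.int32),1)
    print(zl,tilt,[(u,np.where(m[:,u*8])[0][[0,-1]]/8) for u in(276,280,284,288,291)],[np.where(m[v*8])[0][[0,-1]]/8 for v in (184,188)])
# holder/jar checks
```

```text
276 [(176, 57, 0), (177, 59, -2), (178, 60, -2), (179, 59, -2), (180, 58, -1), (181, 60, -2), (182, 58, -2), (183, 60, 0), (184, 59, -1), (185, 60, -1), (186, 61, -1), (187, 60, -2), (188, 59, 0), (189, 60, -1), (190, 64, -2), (191, 60, 0), (192, 61, -2), (193, 62, -1), (194, 61, -2), (195, 63, -1), (196, 65, 5), (197, 79, 33), (198, 91, 57), (199, 94, 64), (200, 94, 63), (201, 93, 60)]
280 [(176, 57, -2), (177, 58, -2), (178, 57, -1), (179, 58, -2), (180, 59, -3), (181, 59, -2), (182, 59, 0), (183, 61, -1), (184, 60, -1), (185, 58, 1), (186, 61, -3), (187, 63, -3), (188, 60, -1), (189, 61, -1), (190, 62, -1), (191, 62, -1), (192, 61, -1), (193, 62, -1), (194, 61, -2), (195, 65, -1), (196, 63, 0), (197, 73, 20), (198, 83, 38), (199, 86, 47), (200, 87, 49), (201, 88, 49)]
284 [(176, 59, 1), (177, 59, -2), (178, 59, -2), (179, 60, -1), (180, 60, -3), (181, 60, -2), (182, 61, -1), (183, 64, 0), (184, 63, -1), (185, 66, -1), (186, 65, -1), (187, 65, -2), (188, 67, -4), (189, 65, -1), (190, 63, 0), (191, 63, -2), (192, 64, 0), (193, 63, -2), (194, 65, -2), (195, 66, -2), (196, 64, -1), (1
[... 1084 characters left out ...]
]
0.0925 0.045 [(276, array([179.75 , 196.875])), (280, array([178.75, 197.5 ])), (284, array([178.5  , 197.375])), (288, array([178.625, 196.75 ])), (291, array([179.25, 196.  ]))] [array([270.5, 295.5]), array([270.625, 295.625])]
0.097 0 [(276, array([178.25 , 194.875])), (280, array([177.625, 195.375])), (284, array([177.375, 195.375])), (288, array([177.625, 195.   ])), (291, array([178.25 , 194.125]))] [array([270.5, 295.5]), array([270.625, 295.625])]
0.097 0.045 [(276, array([178.125, 195.25 ])), (280, array([177.25 , 195.875])), (284, array([176.875, 195.875])), (288, array([177.125, 195.25 ])), (291, array([177.75 , 194.375]))] [array([270.375, 295.5  ]), array([270.625, 295.625])]
```

```bash
python3 -m pendant '{"xyz":[[0,0,0],[0,0,0],[0,0,0]],"turn":[0.1,0.1,0.1]}' - 10 >/dev/null; python3 st.py;  python3 -m pendant '{"xyz":[[0,0,0],[0,0,0],[0,0,0]],"turn":[0.1,0.1,0.1]}' >/dev/null; python3 st.py
```

```text
19.925 [0.6135 0.0292 0.0992] ydir -62.42 tilt 2.67 F [-1.  -0.4  4.2] T [-0.27  0.44 -0.18] 0.0662 q7 -79.4
approach [ 0.0049 -0.0463 -0.9989] y [ 0.4626 -0.8855  0.0433]
20.3 [0.6134 0.0298 0.1005] ydir -44.75 tilt 2.62 F [-1.9 -1.   5. ] T [-0.2   0.56 -0.21] 0.067 q7 -62.5
approach [ 0.0185 -0.0419 -0.999 ] y [ 0.7095 -0.7034  0.0426]
```

```bash
python3 -m pendant '{"xyz":[[0,0,0],[0,0,0],[0,0,0]],"turn":[0.1,0.1,0.1]}' >/dev/null; python3 st.py;  python3 -m pendant '{"xyz":[[0,0,0],[0,0,0]],"turn":[0.1,0.1]}' >/dev/null; python3 st.py
```

```text
20.675 [0.6129 0.0305 0.1017] ydir -27.08 tilt 2.57 F [-2.2 -0.7  5. ] T [-0.2   0.55 -0.25] 0.0664 q7 -45.4
approach [ 0.0295 -0.0337 -0.999 ] y [ 0.8896 -0.4548  0.0417]
20.925 [0.6126 0.0307 0.1026] ydir -15.3 tilt 2.54 F [-2.8 -0.8  4.9] T [-0.24  0.46 -0.17] 0.0665 q7 -33.9
approach [ 0.0352 -0.0269 -0.999 ] y [ 0.9637 -0.2637  0.041 ]
```

```bash
for i in 1 2 3; do python3 -m pendant '{"xyz":[[0,0,0]],"turn":[0.08]}' >/dev/null; python3 st.py|head -1; done
```

```text
21.05 [0.6124 0.0309 0.1029] ydir -10.59 tilt 2.52 F [-2.8 -1.6  5.2] T [-0.25  0.55 -0.18] 0.0668 q7 -29.3
21.175 [0.6122 0.031  0.1032] ydir -5.89 tilt 2.49 F [-2.7 -1.7  5.1] T [-0.17  0.53 -0.2 ] 0.0667 q7 -24.7
21.3 [0.6119 0.0312 0.1034] ydir -1.18 tilt 2.44 F [-3.6 -1.   4.2] T [-0.18  0.57 -0.23] 0.0663 q7 -20.1
```

```bash
for i in 1 2 ; do python3 -m pendant '{"xyz":[[0,0,0]],"turn":[0.06]}' >/dev/null; python3 st.py|head -1; done
```

```text
21.425 [0.6111 0.0316 0.1034] ydir 2.36 tilt 2.35 F [-3.7 -0.7  3. ] T [-0.06  0.83 -0.15] 0.0664 q7 -16.6
21.55 [0.6104 0.0321 0.103 ] ydir 5.91 tilt 2.25 F [-0.5 -0.8  0.1] T [-0.19  0.13 -0.07] 0.0664 q7 -13.2
```

```bash
for i in 1 2 ; do python3 -m pendant '{"xyz":[[0,0,-0.0003]],"turn":[0.06]}' >/dev/null; python3 st.py|head -1; done
```

```text
21.675 [0.6101 0.0321 0.1021] ydir 9.47 tilt 2.22 F [ 0.5 -1.1  0.5] T [-0.29 -0.11 -0.04] 0.0669 q7 -9.7
21.8 [0.61   0.032  0.1013] ydir 13.02 tilt 2.2 F [ 0.6 -0.9 -0.3] T [-0.31 -0.08 -0.04] 0.0667 q7 -6.3
```

```bash
for i in 1 2 3; do python3 -m pendant '{"xyz":[[0,0,-0.0015]],"turn":[0]}' >/dev/null; python3 st.py|head -1; done
```

```text
21.925 [0.6102 0.032  0.0994] ydir 12.98 tilt 2.23 F [ 1.  -0.7  0.4] T [-0.21 -0.25  0.05] 0.0665 q7 -6.4
22.05 [0.6106 0.0317 0.0981] ydir 12.9 tilt 2.27 F [-1.3 -3.   9.4] T [-0.62  0.18 -0.03] 0.0667 q7 -6.5
22.175 [0.6108 0.0315 0.098 ] ydir 12.84 tilt 2.3 F [-5.  -1.2 12.6] T [-0.47  1.02 -0.01] 0.0667 q7 -6.6
```

```bash
python3 -m pendant '{"xyz":[[0,0,0.0008],[0,0,0]],"turn":[0,0]}' - 12 >/dev/null; python3 st.py|head -1
python3 - <<'E'
from fit import *
im=read_camera('side');save(im,'s16.png',(240,150,320,220),9)
im=read_camera('wrist');save(im,'w16.png')
E
for i in 1 2; do python3 -m pendant '{"xyz":[[0,0,-0.0003],[0,0,-0.0003]],"turn":[-0.08,-0.08]}' >/dev/null; python3 st.py|head -1; done
```

```text
22.425 [0.6107 0.0317 0.0986] ydir 12.78 tilt 2.28 F [ 1.  -2.2  0.3] T [-0.25 -0.13 -0.06] 0.0668 q7 -6.7
22.775 [0.6107 0.0318 0.0977] ydir 3.33 tilt 2.27 F [ 0.4 -0.6  1.2] T [-0.22 -0.03  0.04] 0.0666 q7 -15.8
23.025 [0.6111 0.0319 0.0971] ydir -6.15 tilt 2.3 F [-0.2 -1.7  0.6] T [-0.27 -0.1   0.03] 0.067 q7 -25.1
```

View pics/s16.png

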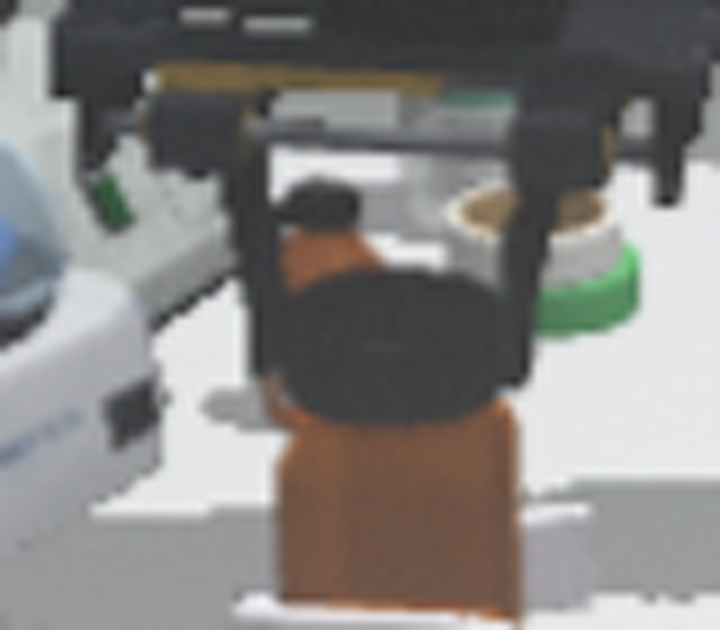

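```bash
for i in 1 2 3 4; do python3 -m pendant '{"xyz":[[0,0,-0.0004],[0,0,-0.0004]],"turn":[-0.08,-0.08]}' >/dev/null; python3 st.py|head -1; done
```

```text
23.275 [0.6115 0.0317 0.0963] ydir -15.64 tilt 2.35 F [-0.7 -1.2  1.7] T [-0.3   0.01 -0.02] 0.0665 q7 -34.3
23.525 [0.6118 0.0314 0.0957] ydir -25.13 tilt 2.39 F [-1.2 -1.   1.3] T [-0.28 -0.    0.02] 0.0662 q7 -43.6
23.775 [0.6118 0.0311 0.0952] ydir -34.62 tilt 2.43 F [-2.  -1.8  5.5] T [-0.37  0.36 -0.03] 0.0661 q7 -52.8
24.025 [0.6118 0.0309 0.0952] ydir -44.11 tilt 2.46 F [-1.1 -1.3  4.2] T [-0.28  0.37  0.04] 0.0667 q7 -61.9
```

```bash
for i in 1 2 3 4; do python3 -m pendant '{"xyz":[[0,0,-0.0005]],"turn":[-0.08]}' - 25 >/dev/null; python3 st.py|head -1; done
```

```text
24.15 [0.6118 0.0308 0.0952] ydir -48.85 tilt 2.48 F [-2.  -1.   3.7] T [-0.35  0.31  0.1 ] 0.0664 q7 -66.5
24.275 [0.6118 0.0303 0.0953] ydir -53.57 tilt 2.55 F [-3.9 -3.9  6.3] T [-0.74  0.8   0.37] 0.0667 q7 -71.0
24.4 [0.6116 0.0293 0.0953] ydir -58.2 tilt 2.67 F [-0.2 -3.   2.9] T [-0.4   0.17  1.14] 0.0664 q7 -75.4
24.525 [0.6125 0.0294 0.0953] ydir -62.74 tilt 2.72 F [ 2.1 -0.9  1.6] T [-0.14 -0.41  0.99] 0.0663 q7 -79.8
```

```bash
python3 -m pendant '{"xyz":[[0,0,0],[0,0,0],[0,0,0]],"turn":[0,0,0]}' 1 >/dev/null; python3 st.py|head -1; python3 -m pendant '{"xyz":[[0,0,0.006],[0,0,0.01],[0,0,0.02],[0,0,0.03],[0,0,0.03],[0,0,0]],"turn":[0,0,0,0,0,0]}' >/dev/null; python3 st.py|head -1
python3 - <<'E'
from fit import *
o=readout.get_obs()
im=read_camera('side');save(im,'s17.png',(240,150,320,220),9)
g=im.astype(float)
for u in (276,280,284,288,291): print(u,[(v,int(g[v,u].mean()),int(g[v,u,0]-g[v,u,2])) for v in list(range(176,183))+list(range(194,201))])
im=read_camera('wrist');save(im,'w17.png')
for c in('side','wrist'):
  for n in('jar','lid','lid_top','jar_rim'):
    for d in pinpoint(c,n)[:1]: print(c,n,d['score'],cam2w(c,d['at'],o).round(4))
E
```

```text
24.9 [0.612  0.031  0.0946] ydir -62.59 tilt 2.6 F [0.1 0.2 0.1] T [ 0.06 -0.04  0.01] 0.0847 q7 -79.7
25.65 [0.6126 0.0317 0.1992] ydir -62.55 tilt 2.58 F [-0.8  1.  -0.3] T [0.04 0.   0.06] 0.0871 q7 -77.0
276 [(176, 92, 51), (177, 100, 66), (178, 101, 69), (179, 102, 65), (180, 99, 65), (181, 87, 44), (182, 69, 12), (194, 65, -1), (195, 65, 0), (196, 66, -1), (197, 82, 31), (198, 92, 54), (199, 93, 60), (200, 94, 58)]
280 [(176, 156, 30), (177, 123, 56), (178, 102, 67), (179, 98, 66), (180, 90, 48), (181, 71, 13), (182, 65, -2), (194, 66, -1), (195, 66, -3), (196, 67, -2), (197, 68, -1), (198, 80, 33), (199, 88, 47), (200, 90, 48)]
284 [(176, 172, -4), (177, 220, -2), (178, 227, -3), (179, 228, -3), (180, 169, -4), (181, 91, -1), (182, 64, -2), (194, 68, -2), (195, 67, -3), (196, 68, -1), (197, 69, -1), (198, 79, 29), (199, 88, 44), (200, 90, 49)]
288 [(176, 150, -3), (177, 214, -4), (178, 228, -2), (179, 228, -2), (180, 190, -3), (181, 106, -4), (182, 66, -2), (194, 68, -1), (195, 68, -1), (196, 70, -1), (197, 72, 1), (198, 85, 37), (199, 92, 49), (200, 91, 51)]
291 [(176, 147, 2), (177, 133, 0), (178, 132, 1), (179, 132, 1), (180, 121, -2), (181, 85, -2), (182, 65, -2), (194, 70, -2), (195, 68, -2), (196, 68, -2), (197, 81, 29), (198, 89, 43), (199, 89, 50), (200, 91, 48)]
side jar 0.66 [0.6101 0.0294 0.0023]
side lid 0.82 [0.6116 0.0319 0.0857]
wrist jar 0.61 [ 6.097e-01  3.140e-02 -1.000e-04]
wrist lid 0.92 [0.6135 0.0224 0.0933]
wrist lid_top 0.9 [0.6101 0.026  0.115 ]
```

View pics/s17.png

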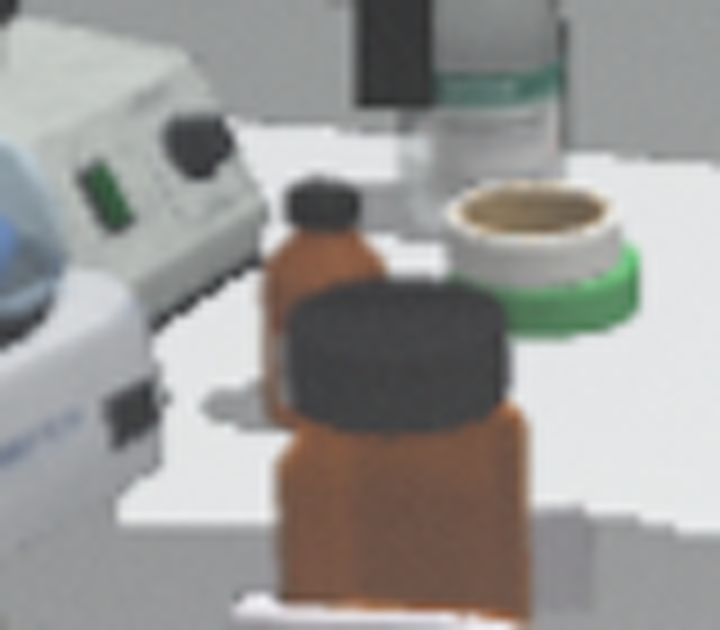

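View pics/w17.png

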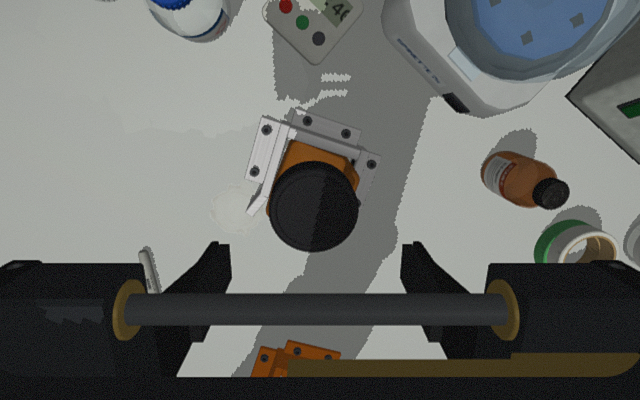

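Run:
```python
from h import *
im=read_camera('side');save(im,'end.png')
for n in('bottle_a','beaker'):
    for d in pinpoint('side',n)[:2]: print(n,d['score'],cam2w('side',d['at']).round(3))
print(sign_off())
```

```text
bottle_a 0.96 [ 0.702  0.187 -0.002]
bottle_a 0.44 [ 0.701 -0.148 -0.002]
beaker 0.61 [ 0.693  0.268 -0.003]
the job is handed in; nothing more can be done
None
```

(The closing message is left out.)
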